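# Push the lamp module home and lock its cam

### The job

On the microscope light source, push the lamp module along its rails by its blue tab until it has met its spring contacts, then take the yellow flat-blade driver from the stand and turn the slotted cam lock clockwise with it until the cam seats at its stop, feeling for the stop and not forcing it. Stand the driver back upright in a free hole of the stand, and leave everything else where it is.

Things in the scene. Friction and masses are not known exactly. Their poses are not given: they have to be found in the camera images.
- unit: Microscope light source, fixed to the bench: white metal case 240 x 190 x 75 mm (x, y, z). Origin at the centre of its underside; x points from the front panel (dial, green switch) to the black port block that stands at the back of the deck, z up. The deck is the case's top, 75 mm up; two steel guide rails run along x, 31 mm either side of the middle, 8 mm high.
- module (a joint): Travel of the lamp module along its rails in m, growing towards the port block (unit's +x). It starts at 0.004 to 0.020. It slides with 1 N of friction, meets the spring contacts at 0.0365 (2 N at first touch, rising by 0.7 N per mm), is home at 0.040 and blocked at 0.041. Let go, it rests at about 0.0365; only the cam draws it home and keeps it there. Do not push it with more than 22 N.
- module_tab (a point): Centre of the push tab's face that looks to the front (unit's -x), 115 mm above the bench. Lamp module: aluminium body 80 x 50 x 23 mm with black fins to 35 mm above the deck; at its front end stands the blue push tab, 10 mm thick, 44 mm wide, from 19 to 53 mm above the deck. An ear on its left side (unit's +y) is what the cam bears on. Axes as the unit's.
- cam (a joint): Turn of the cam lock in rad, growing clockwise seen from above: 0 to 0.25 at the start (open), 1.571 at its stop (seated). Turning takes 0.04 N m; from 0.9 rad it draws the module in, up to 0.09 N m, easing before the stop, so the first rise is not the stop. It stays where left. Blade against cam, both flanks and the press added up, must stay under 40 N (about 0.16 N m).
- cam_slot (a point): Centre of the slot's mouth, in the top face of the cam's round steel head (26 mm across, top 101 mm above the bench; a small red dot at the slot's +x end), on the upright axis of the cam. Its x axis runs along the slot, z up. The slot is 15 mm long, 4 mm wide and 6 mm deep, with closed ends and a black floor; at the stop it runs along the unit's x. The cam stands on the left (unit's +y) of the module, an eccentric brass disc under its head.
- driver_grip (a point): Centre of the handle of the flat-blade driver (the yellow one, 80 to 110 g). The handle is 28 mm wide along its x, 20 mm across flats along its y, 71 mm high; x and z as for driver_tip. A collar 30 mm across and 4 mm thick lies under the handle and rests on the stand; the driver starts in the stand within 0.3 rad of the stand's yaw, blade down.
- driver_tip (a point): Middle of the lower edge of the driver's blade, 94.5 mm below the handle's centre. The blade is 12 mm wide along the driver's x, 2.2 mm thick along its y, 14 mm high; above it a shaft 8 mm across up to the collar at 55 mm. z points from the tip to the handle. In the slot the blade has about 0.15 rad of play either way and the handle gives a little in the hand, so the hand must turn further than the cam. 15 mm above the bench in the stand.
- stand: Driver stand of grey sheet, fixed to the bench, 70 x 220 x 70 mm (x, y, z); origin at the centre of its underside. Its top plate, 10 mm thick, is 70 mm above the bench, with three square holes of 16 mm, at y = -75, 0 and 75 mm on its middle line. The yellow and the red driver start in two of them (0 and 75 mm, either way round); the hole at -75 mm is empty. Any hole not taken is free.
- cross_grip (a point): Centre of the handle of the red cross-tip driver, same shape as the yellow one, standing in the stand. Bystander: leave it.
- objective: Steel microscope objective, 28 mm across and 42 mm high, standing on the right (unit's -y) of the light source's deck; origin under its middle. Bystander.
- oil: Small amber bottle, 32 mm across, 65 mm high; origin under its middle. Bystander.
- dish: Clear dish, 90 mm across, 15 mm high; origin under its middle. Bystander.
- slidebox: Green slide box, 85 x 190 x 32 mm; origin under its middle. Bystander.
- marker: White marker pen with a blue cap, 130 mm long along its x, 16 mm thick; origin under its middle. Bystander.

How it is judged:
By the outcome, as a careful person would: the job done as asked, in the order asked, and still so for the second after the job is handed in, with the robot touching nothing.
It also fails if it takes over 72 s, if anything falls off the work surface, if the arm or the gripper's body presses on something with over 40 N, if the wrist force passes 120 N, or if a joint passes its speed limit or range.

### The arm

A 6-joint arm with a two-finger parallel gripper is mounted at the origin on the work surface. World frame = base frame: x ahead of the robot, y to its left, z up, the work surface at z = 0. Lengths are in mm, angles in rad, forces in N, time in s.
With the tool pointing down it reaches from about 400 to 925 mm from the base axis. Payload 12.5 kg.
Tool frame: the origin (TCP) lies midway between the tips of the shut fingers; the grasp point (between the pads) lies 19 mm behind it; x points along the fingers, y is the direction in which the jaws open and shut, and the axes are right-handed (so a half turn about x gives the same grasp; the last joint's range is limited). The gripper opens to 95 mm and grips with 3 to 60 N. Pads are 20 mm wide; open, the fingers measure 119 mm over their backs; the gripper's body (75 mm by 180 mm) begins 59 mm behind the grasp point.
Start: joints at [1.031, 0.491, 1.559, -0, 1.092, -0.106], TCP at [262.687, 567.135, 214.661] pointing down, gripper open.
Joint ranges: [-3.1, 3.1], [-0.84, 2.19], [0.05, 2.79], [-1.13, 4.28], [0.06, 2.93], [-2.69, 2.69]. Speed limits (rad/s): [2.22, 2.22, 2.79, 3.14, 3.14, 3.14].

### API

Orientations are given as [roll, pitch, yaw] about the fixed x, y, z axes, in that order (R = Rz(yaw) Ry(pitch) Rx(roll)).
In Python, from cell import sensors, read_camera, get_calibration, order gives the robot as it stands. The module is installed in compiled form; this text tells all that it offers.
- The arm moves only by the tool servo_tool, never from a script. Its argument "steps" is text: rows parted by semicolons, each of 7 numbers parted by spaces: the shift along the tool's x, y, z in mm, then the turn, a rotation vector about the tool's x, y, z in rad, then the finger opening in mm, from 0 to 95.1. A call has exactly 8 rows; each row shifts and turns the pose as measured when the row begins, along the tool's axes as they then stand; what a row does not reach is not made up. A row lasts 1/10 s, in which the tool goes at most 50 mm and 8.59 degrees, less where a joint would pass 70% of its speed; a pose out of reach is approached as far as the arm can. A call is refused whole if a number of a shift passes 50 or a number of a turn 0.15, either way. A call with a gripper value outside its range is refused whole. The fingers move at their own pace and stop on an object; the grip force is fixed at half the most. Time passes only in rows, so rows that do not move let the fingers close, or fill a call up. It gives the time, the measured TCP pose, the force and the opening at its end, in the units of the state.
- sensors.state(): the state, without advancing time (a new reading comes with each control period).
- read_camera(name): name is "side" or "top"; returns (picture, depth): 480x640x3 uint8, blue, green, red; 480x640 float32, mm along the optical axis (not along the pixel's ray), 0 where there is no reading.
- get_calibration(name): a dict with "mtx" (3x3 intrinsics, pixels), "R" (3x3) and "t" (3): a world point X has camera coordinates R X + t. Camera axes: x right, y down, z forward; pixel columns grow to the right and rows downward; lengths in mm; the calibration is good to about 2 mm. A picture is of the moment at which its call begins. get_calibration takes no time and is no camera call.
- order.job_done(): hands the job in, once; it reports no verdict.
The state is a dict: "t": time; "joints": joint angles; "qvel": joint speeds; "tau": joint torques, N m; "eef_pos": TCP position; "tcp_rot": TCP orientation; "ft_force": force on the tool from outside, world axes, zero at the start; "moment": the same for the moment, N m; "opening": opening from 0.0 (shut) to 1.0 (fully open).
Only numpy, scipy, OpenCV 4.12 (cv2) and the standard library are available. Lean on these libraries where they do the work, as an engineer would, in place of code of your own. Each camera call takes 0.05 s, during which the arm holds its last target.

## Working session

There is one attempt and no reset: what is moved stays moved. The work goes in short steps, Python scripts to look and compute and a tool call to move; the robot and the scene stay as the last step left them, time stands still between calls to the robot, and variables do not carry over. Pictures are saved under pics/ and viewed, and the job is handed in when it is done.

Besides the shell and the picture viewer there is one more tool, called after "Call:" as name(argument=value, ...), one argument or row to a line, values as JSON. servo_tool: Moves the arm, as the interface text tells. Its arguments: {"type":"object","properties":{"steps":{"type":"string"}},"required":["steps"]}

```bash
mkdir -p pics; python3 - <<'E'
from cell import sensors, read_camera, get_calibration
import cv2,numpy as np
print(sensors.state())
for n in("top","side"):
    p,d=read_camera(n); cv2.imwrite(f"pics/{n}0.png",p); np.save(f"{n}0_d.npy",d)
    c=get_calibration(n); print(n,c, -c["R"].T@c["t"])
E
```

```text
{'t': 0.0, 'joints': array([ 1.03138541e+00,  4.91565305e-01,  1.55949161e+00, -4.63067324e-05,
        1.09167308e+00, -1.05592077e-01]), 'qvel': array([ 5.43510123e-04,  8.96845456e-04, -2.18036028e-05, -8.04263165e-04,
       -4.84634839e-04, -4.33525564e-04]), 'tau': array([ 1.18319022e-03, -6.12642860e+01, -2.58178514e+01,  6.92993961e-02,
        4.82271519e-02, -1.42162794e-04]), 'eef_pos': array([262.56325117, 566.88808206, 214.04365603]), 'tcp_rot': array([-1.64029512,  1.56965824, -2.0740926 ]), 'ft_force': array([-0.38181096,  0.16565495,  0.20515897]), 'moment': array([ 0.00011439,  0.05943973, -0.00893109]), 'opening': 1.0014850488432647}
top {'mtx': array([[560.50321572,   0.        , 315.09618587],
       [  0.        , 560.50321572, 243.25673715],
       [  0.        ,   0.        ,   1.        ]]), 'R': array([[ 0.00165034, -0.99994699,  0.01016306],
       [-0.9947141 , -0.00268498, -0.10264815],
       [ 0.10267   , -0.00993994, -0.99466581]]), 't': array([  43.16668692,  561.82580574, 1333.72196314])} [ 421.85158285   57.93000153 1383.83930816]
side {'mtx': array([[455.33086413,   0.        , 319.34102115],
       [  0.        , 455.33086413, 235.5180175 ],
       [  0.        ,   0.        ,   1.        ]]), 'R': array([[ 0.97909702, -0.20321123,  0.00861465],
       [-0.14309169, -0.71829712, -0.6808627 ],
       [ 0.14454683,  0.66539796, -0.73236041]]), 't': array([-566.78946829,  190.43405413,  899.87993877])} [ 452.11662095 -577.16802592  793.57858178]
```

View pics/top0.png

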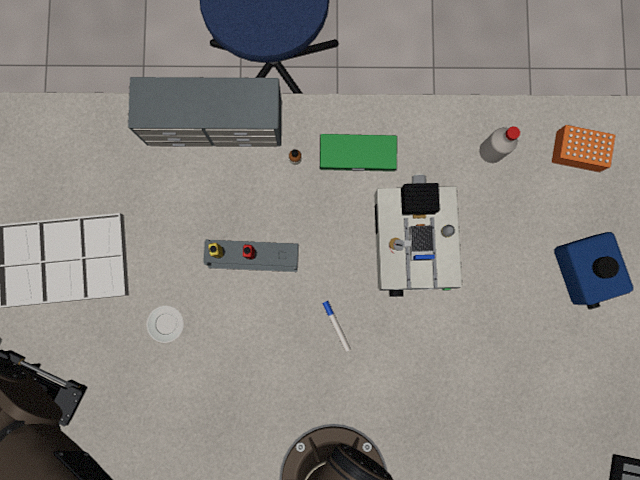

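View pics/side0.png

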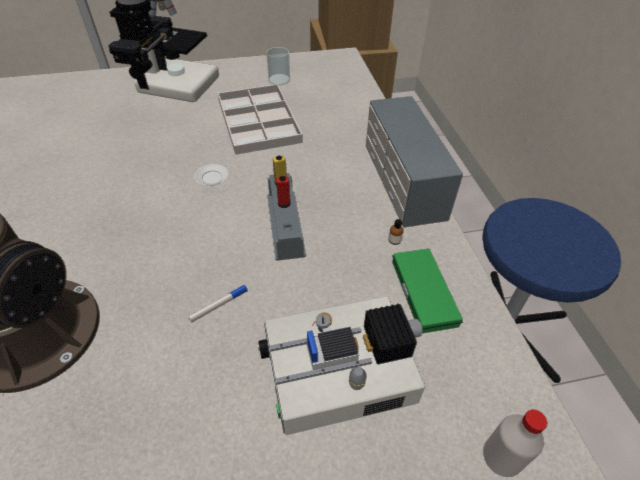

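The top view shows the yellow driver at about (214,250), the red one at (248,252) and the empty hole at (281,254). The unit is at (418,238) with the cam near (397,244) and the blue tab at (424,257). I'll zoom in next.

```bash
cat > h.py <<'E'
import cv2,numpy as np
from cell import get_calibration
C={n:get_calibration(n) for n in("top","side")}
def ray(n,u,v):
    c=C[n]; d=np.linalg.inv(c["mtx"])@[u,v,1]; return -c["R"].T@c["t"], c["R"].T@d
def plane(n,u,v,z):
    o,d=ray(n,u,v); return o+d*(z-o[2])/d[2]
def tri(uvt,uvs):
    A=[];b=[]
    for n,(u,v) in(("top",uvt),("side",uvs)):
        o,d=ray(n,u,v); d/=np.linalg.norm(d); P=np.eye(3)-np.outer(d,d); A.append(P);b.append(P@o)
    A=np.vstack(A);b=np.hstack(b); x=np.linalg.lstsq(A,b,rcond=None)[0]; return x, np.linalg.norm(A@x-b)
def proj(n,X):
    c=C[n]; p=c["mtx"]@(c["R"]@np.array(X,float)+c["t"]); return p[:2]/p[2]
def crop(img,x0,y0,x1,y1,s,fn):
    cv2.imwrite(fn,cv2.resize(img[y0:y1,x0:x1],None,fx=s,fy=s,interpolation=cv2.INTER_CUBIC))
E
python3 - <<'E'
from h import *
t=cv2.imread("pics/top0.png");s=cv2.imread("pics/side0.png")
crop(t,365,170,470,300,4.5,"pics/t_unit.png")
crop(t,195,230,305,280,7,"pics/t_stand.png")
crop(s,250,290,430,435,4.1,"pics/s_unit.png")
crop(s,255,145,315,265,5,"pics/s_stand.png")
E
```

```text
(no output)
```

View pics/t_unit.png

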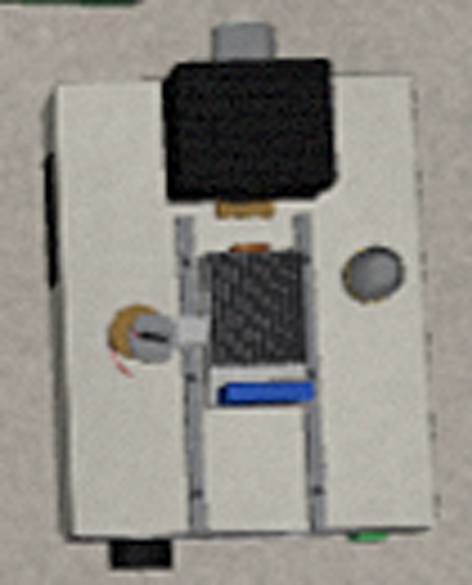

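View pics/t_stand.png

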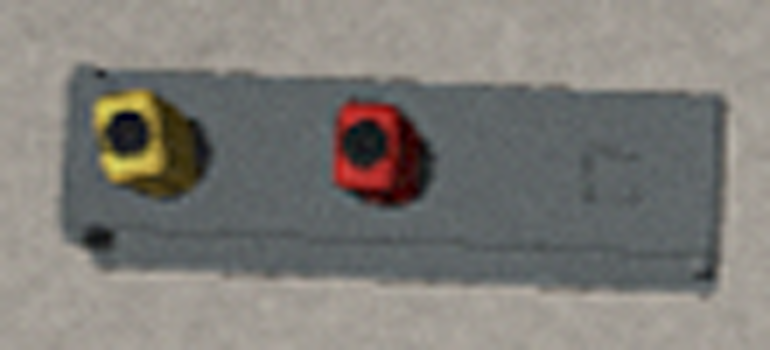

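View pics/s_unit.png

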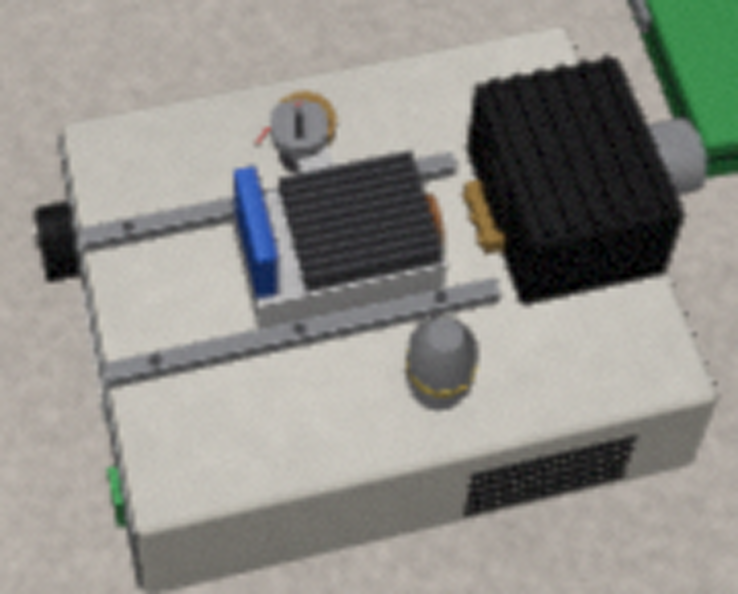

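View pics/s_stand.png

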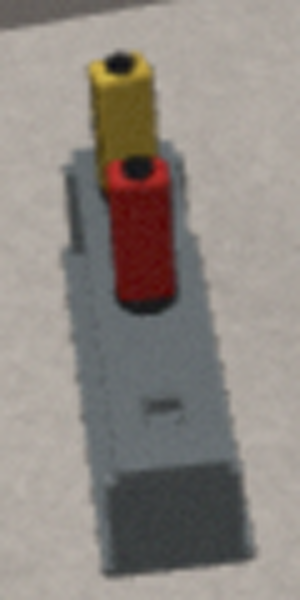

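The unit crop shows the cam head at crop (152,336), with its slot nearly along y and the red dot on the left. The tab is at crop (267,392). Now I'll measure.

```bash
python3 - <<'E'
from h import *
t=cv2.imread("pics/top0.png");s=cv2.imread("pics/side0.png")
np.set_printoptions(precision=4,suppress=True)
T=lambda x,y:((x+.5)/4.5+365-.5,(y+.5)/4.5+170-.5)
# deck corners: front-left, front-right, back-right, back-left
dc=[(72,540),(432,528),(410,77),(57,85)]
P=[plane("top",*T(*p),75)[:2] for p in dc]; print(np.array(P), np.mean(P,0))
S=lambda x,y:((x+.5)/4.1+250-.5,(y+.5)/4.1+290-.5)
ds=[(65,128),(140,533),(715,395),(562,30)]
Q=[plane("side",*S(*p),75)[:2] for p in ds]; print(np.array(Q), np.mean(Q,0))
for p in(P,Q):
    p=np.array(p); e=np.array([p[3]-p[0],p[2]-p[1]]); print(np.arctan2(e[:,1],e[:,0]),np.linalg.norm(e,axis=1)); e=np.array([p[0]-p[1],p[3]-p[2]]); print(np.arctan2(-e[:,0],e[:,1]),np.linalg.norm(e,axis=1))
print("cam",plane("top",*T(152,337),101),plane("side",*S(299,126),101))
def blobs(img,n,lo,hi,mina=8):
    m=cv2.inRange(cv2.cvtColor(img,cv2.COLOR_BGR2HSV),lo,hi)
    k,l,st,c=cv2.connectedComponentsWithStats(m)
    for i in range(1,k):
        if st[i,4]>=mina:
            pts=cv2.findContours((l==i).astype('u1'),0,1)[0][0]
            print(n,st[i],c[i],cv2.minAreaRect(pts))
    return m
for n,i in(("top",t),("side",s)):
    print("blue");blobs(i,n,(105,150,60),(125,255,255),20)
    print("yellow");blobs(i,n,(20,120,60),(32,255,255),20)
    print("red");blobs(i,n,(0,170,60),(6,255,255),20)
E
```

```text
[[ 448.759  -108.0207]
 [ 455.3134 -295.1198]
 [ 693.0345 -289.4207]
 [ 688.0466 -102.5766]] [ 571.2884 -198.7844]
[[ 453.7078 -114.0894]
 [ 459.3846 -298.6346]
 [ 694.5722 -290.3272]
 [ 687.9459 -107.0004]] [ 573.9026 -202.5129]
[0.0227 0.024 ] [239.3495 237.7894]
[0.035  0.0267] [187.2138 186.9106]
[0.0303 0.0353] [234.3453 235.3342]
[0.0308 0.0361] [184.6325 183.4465]
cam [ 551.9054 -146.8079  101.    ] [ 552.707  -149.8174  101.    ]
blue
top [ 560  232   73   73 2703] [596.7384 268.1184] ((595.1897583007812, 269.02191162109375), (64.93118286132812, 57.24196243286133), 70.01689147949219)
top [414 255  20   5  79] [423.6962 256.6456] ((423.5, 257.0), (4.0, 19.0), 90.0)
top [323 301  10  14  67] [327.5075 307.8209] ((327.7000427246094, 307.9000244140625), (12.969193458557129, 4.919349670410156), 63.43495178222656)
yellow
top [209 243  13  15 105] [214.9524 250.1143] ((215.0, 250.0), (14.0, 12.0), 90.0)
red
top [506 127  14  13 133] [512.3835 132.6917] ((512.2500610351562, 132.74998474121094), (11.31370735168457, 13.435027122497559), 45.0)
top [243 245   9  12  63] [247.3016 250.7778] ((247.0, 250.5), (11.0, 8.0), 90.0)
blue
side [231 286  15  11  87] [238.4023 290.9885] ((238.55384826660156, 290.96923828125), (5.705596923828125, 15.132235527038574), 60.2551155090332)
side [308 331   9  31 175] [311.92   346.4343] ((311.88238525390625, 346.0294189453125), (30.074417114257812, 6.5484619140625), 75.96376037597656)
yellow
side [273 156  13  22 216] [279.1667 166.6713] ((279.1725769042969, 166.41622924804688), (20.519149780273438, 11.542021751403809), 85.91438293457031)
red
side [276 177  14  28 260] [282.7885 190.9923] ((283.21844482421875, 190.35665893554688), (27.74979591369629, 11.684123992919922), 83.2901611328125)
side [523 410  24  23 393] [534.4656 421.0153] ((534.0000610351562, 421.00006103515625), (22.62741470336914, 21.21320343017578), 45.0)
```

```bash
python3 - <<'E'
from h import *
np.set_printoptions(precision=1,suppress=True)
T=lambda x,y:((x+.5)/4.5+365-.5,(y+.5)/4.5+170-.5)
S=lambda x,y:((x+.5)/4.1+250-.5,(y+.5)/4.1+290-.5)
for p in[(220,383),(312,380),(221,400),(314,397)]: print("tab top z128",plane("top",*T(*p),128))
for p in[(235,170),(253,168),(277,258),(259,262)]: print("tab side z128",plane("side",*S(*p),128))
print("front lower", plane("side",*S(259,294),94))
for p in[(247,258),(244,216)]: print("gap",plane("top",*T(*p),95))
U=lambda x,y:((x+.5)/7+195-.5,(y+.5)/7+230-.5)
V=lambda x,y:((x+.5)/5+255-.5,(y+.5)/5+145-.5)
print("yel top",plane("top",*U(128,134),147),plane("side",*V(119,63),147))
print("red top",plane("top",*U(366,143),147),plane("side",*V(139,168),147))
print("yel top corners")
for p in[(96,97),(153,90),(163,176),(107,184)]: print(plane("top",*U(*p),145))
print("stand top corners")
for p in[(80,66),(722,95),(718,252),(68,235)]: print(plane("top",*U(*p),70))
for p in[(75,155),(180,155),(240,458),(105,478)]: print(plane("side",*V(*p),70))
print("hole",plane("top",*U(611,174),70),plane("side",*V(163,408),70))
E
```

```text
tab top z128 [ 526.1 -176.3  128. ]
tab top z128 [ 527.7 -222.4  128. ]
tab top z128 [ 517.6 -176.6  128. ]
tab top z128 [ 519.2 -223.3  128. ]
tab side z128 [ 518.9 -181.7  128. ]
tab side z128 [ 526.3 -182.3  128. ]
tab side z128 [ 527.8 -223.8  128. ]
tab side z128 [ 520.5 -224.1  128. ]
front lower [ 521.2 -220.1   94. ]
gap [ 593.6 -197.4   95. ]
gap [ 615.5 -196.3   95. ]
yel top [536.8 271.7 147. ] [537.3 270.1 147. ]
red top [534.1 196.6 147. ] [535.1 194.2 147. ]
yel top corners
[548.7 282.4 145. ]
[551.  264.5 145. ]
[523.6 260.8 145. ]
[521.1 278.4 145. ]
stand top corners
[566.8 301.6  70. ]
[557.6  85.8  70. ]
[504.7  86.8  70. ]
[509.9 304.4  70. ]
[515.5 302.   70. ]
[566.4 292.   70. ]
[559.   85.4  70. ]
[500.   85.2  70. ]
hole [530.9 122.9  70. ] [531.  121.7  70. ]
```

```bash
cat >> h.py <<'E'
from scipy.spatial.transform import Rotation as Ro
from cell import sensors
def Rt(a): 
    c,s=np.cos(a),np.sin(a); return np.array([[0,-s,c],[0,c,s],[-1,0,0]])
def st():
    s=sensors.state(); R=Ro.from_euler('xyz',s["tcp_rot"]).as_matrix(); return s,np.array(s["eef_pos"]),R
def rel(p,a):
    np.set_printoptions(precision=4,suppress=True)
    s,x,R=st()
    d=R.T@(np.array(p)-x); rv=Ro.from_matrix(R.T@Rt(a)).as_rotvec()
    print("t",round(s["t"],2),"pos",x,"a",np.arctan2(R[1,2],R[0,2]),"F",s["ft_force"],"M",s["moment"],"open",s["opening"],"j",s["joints"])
    print("tool shift",d,"rot",rv, "tilt",np.arccos(-R[2,0]))
E
python3 - <<'E'
from h import *
rel([470,-200,200],0.03); print(st()[2])
rel([470,-200,200],0.03+np.pi)
E
```

```text
t 0.1 pos [262.5904 566.9334 214.1317] a -0.43382562049272483 F [ 0.0732 -0.4755  0.0652] M [ 0.0116  0.0174 -0.025 ] open 0.9995873563402058 j [ 1.0314  0.4915  1.5594 -0.      1.0917 -0.1056]
tool shift [  14.6719 -608.6905  510.5742] rot [-0.4638 -0.0003  0.0009] tilt 0.0009727577708074279
[[-0.0005  0.4203  0.9074]
 [-0.0008  0.9074 -0.4203]
 [-1.     -0.001  -0.0001]]
t 0.1 pos [262.5904 566.9334 214.1317] a -0.43382562049272483 F [ 0.0732 -0.4755  0.0652] M [ 0.0116  0.0174 -0.025 ] open 0.9995873563402058 j [ 1.0314  0.4915  1.5594 -0.      1.0917 -0.1056]
tool shift [  14.6719 -608.6905  510.5742] rot [2.6778 0.0013 0.0004] tilt 0.0009727577708074279
```

```bash
cat >> h.py <<'E'
def plan(p,a,n,amove=None):
    """n rows straight in world with turn spread; prints rows"""
    s,x,R=st(); a0=np.arctan2(R[1,2],R[0,2]); da=(a-a0+np.pi)%(2*np.pi)-np.pi if amove is None else amove
    d=(np.array(p)-x)/n
    for k in range(n):
        v=Rt(a0+da*k/n).T@d
        print("%.1f %.1f %.1f  %.3f"%(*v,-da/n))
E
python3 - <<'E'
from h import *
plan([485,-200,190],-1.54,18)
E
```

```text
1.3 -33.5 29.1  0.061
1.3 -31.6 31.1  0.061
1.3 -29.6 33.0  0.061
1.3 -27.6 34.8  0.061
1.3 -25.4 36.4  0.061
1.3 -23.1 37.9  0.061
1.3 -20.7 39.2  0.061
1.3 -18.3 40.4  0.061
1.3 -15.8 41.5  0.061
1.3 -13.2 42.4  0.061
1.3 -10.6 43.1  0.061
1.3 -7.9 43.7  0.061
1.3 -5.2 44.1  0.061
1.3 -2.5 44.3  0.061
1.3 0.3 44.4  0.061
1.3 3.0 44.3  0.061
1.3 5.7 44.0  0.061
1.3 8.4 43.6  0.061
```

Call:
servo_tool(
  steps="1 -33 29 0.06 0 0 0; 1 -32 31 0.06 0 0 0; 1 -30 33 0.06 0 0 0; 1 -28 35 0.06 0 0 0; 1 -25 36 0.06 0 0 0; 1 -23 38 0.06 0 0 0; 1 -21 39 0.06 0 0 0; 1 -18 40 0.06 0 0 0",
)

```text
t: 0.9
eef_pos: [360.5, 217.9, 203.4]
tcp_rot: [-1.418, 1.568, -2.342]
ft_force: [0.7, 0.1, 0.3]
opening: 0.387
```

```bash
python3 - <<'E'
from h import *
rel([485,-200,190],-1.54)
plan([485,-200,190],-1.54,12)
E
```

```text
t 0.9 pos [360.4791 217.9328 203.4286] a -0.9239996142422053 F [0.6978 0.1119 0.2599] M [-0.0517 -0.0587 -0.0556] open 0.3867103439311931 j [ 0.3875  0.2179  2.0411 -0.0017  0.8856 -0.2582]
tool shift [  14.13   -152.445   408.5517] rot [0.616  0.0015 0.003 ] tilt 0.0032954387943239945
1.1 -12.7 34.0  0.051
1.1 -10.9 34.7  0.051
1.1 -9.2 35.2  0.051
1.1 -7.3 35.6  0.051
1.1 -5.5 35.9  0.051
1.1 -3.6 36.2  0.051
1.1 -1.8 36.3  0.051
1.1 0.1 36.3  0.051
1.1 1.9 36.3  0.051
1.1 3.8 36.1  0.051
1.1 5.7 35.9  0.051
1.1 7.5 35.6  0.051
```

Call:
servo_tool(
  steps="1 -15 43 0.07 0 0 0; 1 -13 44 0.07 0 0 0; 1 -10 44 0.07 0 0 0; 1 -8 45 0.07 0 0 0; 1 -5 45 0.07 0 0 0; 1 -2 45 0.07 0 0 0; 1 1 45 0.07 0 0 0; 1 4 45 0.07 0 0 0",
)

```text
t: 1.7
eef_pos: [453.7, -147.9, 195.8]
tcp_rot: [-0.791, 1.568, -2.299]
ft_force: [0.9, -0.0, -0.7]
opening: 0.002
```

```bash
python3 - <<'E'
from h import *
rel([488,-200.5,112],-1.54)
E
```

```text
t 1.7 pos [ 453.6953 -147.9426  195.7952] a -1.5075694490007228 F [ 0.9328 -0.0253 -0.7178] M [-0.0317  0.0563 -0.0116] open 0.0018545429869615722 j [-0.4523  0.3065  1.9326 -0.0033  0.9033 -0.5134]
tool shift [83.8389 31.0756 54.4615] rot [0.0324 0.0019 0.0019] tilt 0.0026871562061586162
```

Call:
servo_tool(
  steps="0 10 25 0.03 0 0 0; 4 10 25 0 0 0 0; 25 8 4 0 0 0 0; 25 3 0 0 0 0 0; 20 0 0 0 0 0 0; 8 0 0 0 0 0 0; 2 0 0 0 0 0 0; 0 0 0 0 0 0 0",
)

```text
t: 2.5
eef_pos: [488.3, -210.3, 108.0]
tcp_rot: [-0.685, 1.568, -2.235]
ft_force: [0.6, -1.0, 0.2]
opening: 0.004
```

```bash
python3 - <<'E'
from h import *
rel([506,-200.5,112],-1.54)
t,_=__import__("cell").read_camera("side"); cv2.imwrite("pics/side1.png",t); crop(t,240,270,430,440,4,"pics/s1.png")
E
```

```text
t 2.5 pos [ 488.2993 -210.3012  107.9766] a -1.5499321879669963 F [ 0.5537 -1.0312  0.1837] M [-0.1165  0.0606 -0.002 ] open 0.004336099847545034 j [-0.5294  0.5001  1.8982 -0.0045  0.7436 -0.5469]
tool shift [-4.0804 17.8935 -9.4202] rot [-0.0099  0.0024  0.0019] tilt 0.003060792426778787
```

View pics/s1.png

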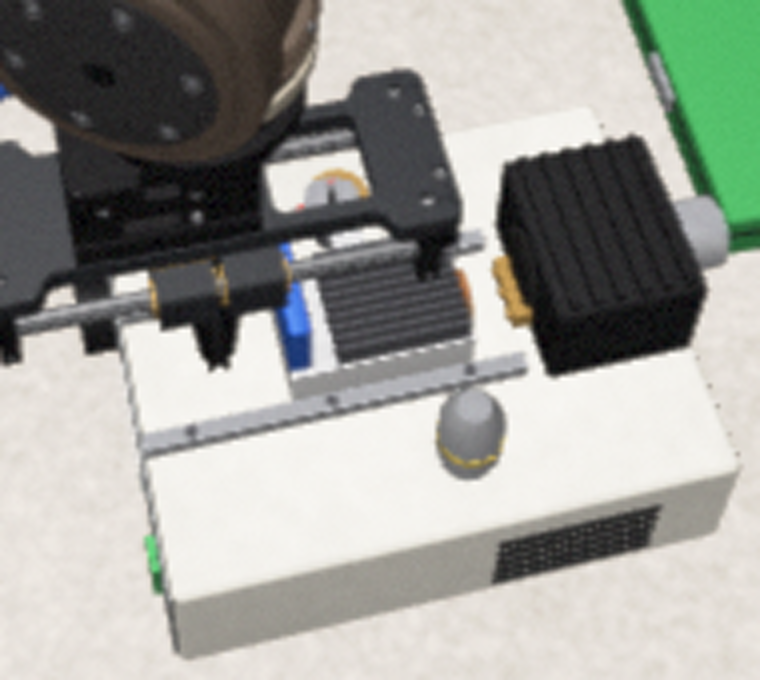

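Call:
servo_tool(
  steps="-3 3 -5 0 0 0 0; -2 3 -4 0 0 0 0; 0 3 0 0 0 0 0; 0 3 0 0 0 0 0; 0 3 0 0 0 0 0; 0 3 0 0 0 0 0; 0 3 0 0 0 0 0; 0 3 0 0 0 0 0",
)

```text
t: 3.35
eef_pos: [515.0, -199.9, 116.8]
tcp_rot: [0.42, 1.565, -1.129]
ft_force: [-1.0, -0.1, 0.3]
opening: 0.004
```

```bash
python3 - <<'E'
from h import *
rel([530,-200.5,112],-1.54)
t,_=__import__("cell").read_camera("side"); cv2.imwrite("pics/side2.png",t); crop(t,240,270,430,440,4,"pics/s2.png")
E
```

```text
t 3.35 pos [ 515.0325 -199.9487  116.7656] a -1.549098383768991 F [-1.0248 -0.0898  0.3124] M [-0.0523  0.2171  0.0325] open 0.0037236265675022065 j [-0.4883  0.5097  1.8433 -0.0045  0.7842 -0.5068]
tool shift [ 4.8026 14.9415  0.8526] rot [-0.0091  0.0049 -0.0022] tilt 0.005360728359852188
```

View pics/s2.png

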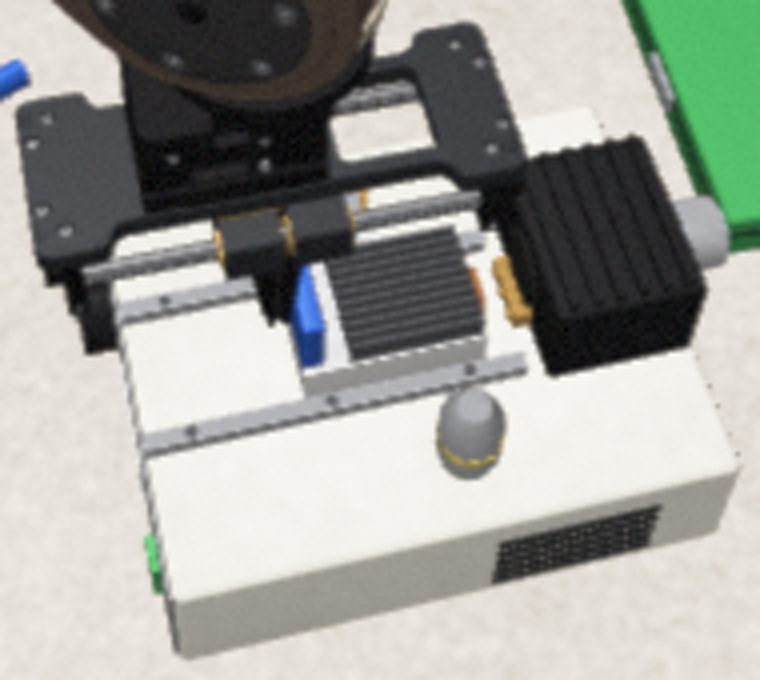

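Call:
servo_tool(
  steps="1 1 0 0 0 0 0; 1 1 0 0 0 0 0; 1 1 0 0 0 0 0; 0 1 0 0 0 0 0; 0 1 0 0 0 0 0; 0 1 0 0 0 0 0; 0 1 0 0 0 0 0; 0 1 0 0 0 0 0",
)

```text
t: 4.2
eef_pos: [523.7, -199.8, 113.2]
tcp_rot: [0.324, 1.566, -1.226]
ft_force: [-0.8, -0.8, -0.0]
opening: 0.006
```

Call:
servo_tool(
  steps="0 0.5 0 0 0 0 0; 0 0 0 0 0 0 0; 0 0.5 0 0 0 0 0; 0 0 0 0 0 0 0; 0 0.5 0 0 0 0 0; 0 0 0 0 0 0 0; 0 0 0 0 0 0 0; 0 0 0 0 0 0 0",
)

```text
t: 5.0
eef_pos: [525.4, -199.8, 113.2]
tcp_rot: [0.353, 1.566, -1.197]
ft_force: [-0.3, 0.3, 0.8]
opening: 0.007
```

```bash
python3 - <<'E'
from h import *
rel([530,-200.5,112],-1.54)
t,_=__import__("cell").read_camera("side"); cv2.imwrite("pics/side3.png",t); crop(t,300,310,400,380,7,"pics/s3.png")
E
```

```text
t 5.0 pos [ 525.4141 -199.7884  113.2191] a -1.549298497553908 F [-0.292   0.281   0.7724] M [-0.0511  0.2082 -0.0208] open 0.007483391472776999 j [-0.4793  0.5261  1.8222 -0.0045  0.7895 -0.4976]
tool shift [1.2305 4.5674 0.8044] rot [-0.0093  0.0046 -0.0017] tilt 0.004889097001821021
```

View pics/s3.png

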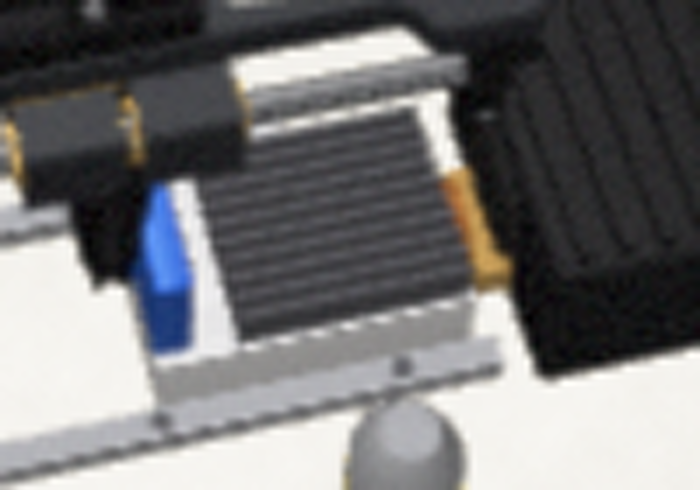

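Call:
servo_tool(
  steps="0 0.5 0 0 0 0 0; 0 0 0 0 0 0 0; 0 0.5 0 0 0 0 0; 0 0 0 0 0 0 0; 0 0.5 0 0 0 0 0; 0 0 0 0 0 0 0; 0 0.5 0 0 0 0 0; 0 0 0 0 0 0 0",
)

```text
t: 5.85
eef_pos: [527.5, -199.7, 113.2]
tcp_rot: [0.337, 1.566, -1.212]
ft_force: [-1.2, -0.2, 0.3]
opening: 0.007
```

Call:
servo_tool(
  steps="0 0.5 0 0 0 0 0; 0 0 0 0 0 0 0; 0 0.5 0 0 0 0 0; 0 0 0 0 0 0 0; 0 0.5 0 0 0 0 0; 0 0 0 0 0 0 0; 0 0.5 0 0 0 0 0; 0 0 0 0 0 0 0",
)

```text
t: 6.65
eef_pos: [529.4, -199.7, 113.2]
tcp_rot: [0.202, 1.566, -1.347]
ft_force: [-1.6, 0.3, 0.4]
opening: 0.002
```

Call:
servo_tool(
  steps="0 0.7 0 0 0 0 0; 0 0 0 0 0 0 0; 0 0.7 0 0 0 0 0; 0 0 0 0 0 0 0; 0 0.6 0 0 0 0 0; 0 0 0 0 0 0 0; 0 0 0 0 0 0 0; 0 0 0 0 0 0 0",
)

```text
t: 7.45
eef_pos: [530.9, -199.6, 113.2]
tcp_rot: [-0.152, 1.567, -1.701]
ft_force: [-3.2, -0.0, 1.4]
opening: 0.007
```

```bash
python3 - <<'E'
from h import *
rel([530,-200.5,112],-1.54)
t,_=__import__("cell").read_camera("side"); cv2.imwrite("pics/side4.png",t); crop(t,300,310,400,380,7,"pics/s4.png")
E
```

```text
t 7.45 pos [ 530.8645 -199.6085  113.208 ] a -1.5491245524154957 F [-3.2036 -0.0471  1.4025] M [-0.1562  0.5991  0.041 ] open 0.006591784316962587 j [-0.4742  0.5328  1.8082 -0.0054  0.7992 -0.4921]
tool shift [ 1.2121 -0.8829  0.8676] rot [-0.0091  0.0041  0.0006] tilt 0.00413878908034523
```

View pics/s4.png

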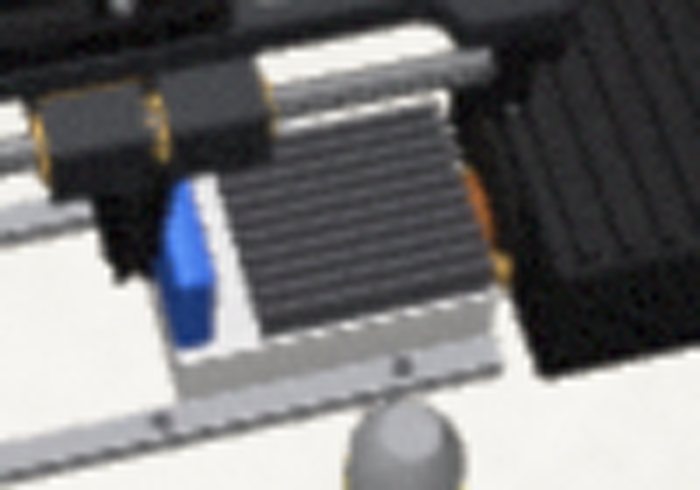

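Call:
servo_tool(
  steps="0 0.7 0 0 0 0 0; 0 0 0 0 0 0 0; 0 0.7 0 0 0 0 0; 0 0 0 0 0 0 0; 0 0.4 0 0 0 0 0; 0 0 0 0 0 0 0; 0 0 0 0 0 0 0; 0 0 0 0 0 0 0",
)

```text
t: 8.3
eef_pos: [532.3, -199.5, 113.2]
tcp_rot: [-0.408, 1.567, -1.957]
ft_force: [-4.9, -1.4, 2.6]
opening: 0.001
```

```bash
python3 - <<'E'
from h import *
rel([500,-200.5,112],-1.54)
E
```

```text
t 8.3 pos [ 532.309  -199.5429  113.2112] a -1.549054328270059 F [-4.8539 -1.3956  2.551 ] M [-0.1043  0.7806  0.0282] open 0.0012046428920340932 j [-0.4728  0.5347  1.8042 -0.0059  0.8024 -0.4905]
tool shift [  1.2666 -32.32     0.2498] rot [-0.0091  0.0039  0.0017] tilt 0.004235953556989315
```

Call:
servo_tool(
  steps="0 -10 0 0 0 0 0; 0 -15 0 0 0 0 0; -30 -10 0 0 0 0 0; -40 0 0 0 0 0 0; -25 0 -10 0 0 0 40; 0 0 -40 0.1 0 0 40; 0 5 -45 0.1 0 0 40; 0 10 -45 0.1 0 0 40",
)

```text
t: 9.1
eef_pos: [521.1, -63.7, 211.4]
tcp_rot: [1.323, 1.561, -0.543]
ft_force: [0.9, -0.1, -1.1]
opening: 0.282
```

```bash
python3 - <<'E'
from h import *
rel([537,271,190],-3.01)
plan([537,271,190],-3.01,9)
t,_=__import__("cell").read_camera("side"); cv2.imwrite("pics/side5.png",t); crop(t,240,280,430,420,4.2,"pics/s5.png")
E
```

```text
t 9.1 pos [521.0751 -63.7096 211.4108] a -1.8661886520324864 F [ 0.9492 -0.1453 -1.1238] M [-0.1284  0.0065 -0.007 ] open 0.28178674982165175 j [-0.246   0.3496  1.8121 -0.0036  0.9703  0.0514]
tool shift [  19.8073  -82.4008 -324.9004] rot [ 1.1438 -0.0034 -0.0101] tilt 0.010052762256695514
2.4 -9.1 -36.1  0.127
2.4 -13.6 -34.6  0.127
2.4 -17.9 -32.6  0.127
2.4 -21.9 -30.1  0.127
2.4 -25.5 -27.1  0.127
2.4 -28.8 -23.6  0.127
2.4 -31.5 -19.8  0.127
2.4 -33.8 -15.6  0.127
2.4 -35.5 -11.2  0.127
```

View pics/s5.png

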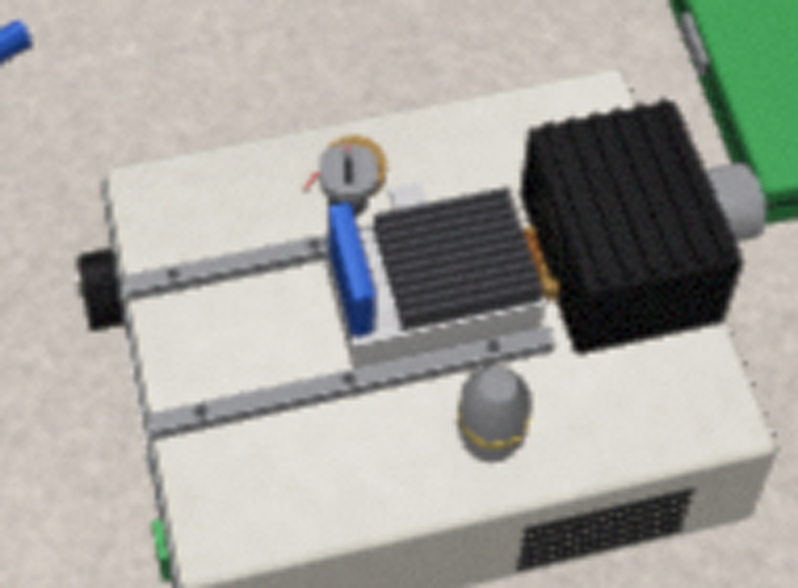

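Call:
servo_tool(
  steps="1 -10 -41 0.14 0 0 40; 1 -15 -39 0.14 0 0 40; 1 -21 -36 0.14 0 0 40; 1 -26 -33 0.14 0 0 40; 1 -30 -29 0.14 0 0 40; 1 -34 -24 0.14 0 0 40; 1 -37 -19 0.14 0 0 40; 1 -39 -14 0.14 0 0 40",
)

```text
t: 9.95
eef_pos: [540.1, 276.9, 202.9]
tcp_rot: [2.969, 1.55, -0.033]
ft_force: [1.1, -1.1, -0.0]
opening: 0.421
```

```bash
python3 - <<'E'
from h import *
rel([537,271,175],-3.01)
E
```

```text
t 9.95 pos [540.1004 276.9054 202.9096] a -3.0019230754863053 F [ 1.0611 -1.1217 -0.0382] M [-0.0327  0.1626 -0.0319] open 0.4212817322657976 j [ 0.3685  0.4701  1.6312 -0.0093  1.0216  1.8045]
tool shift [27.8449  5.3192  4.4496] rot [ 0.008  -0.02   -0.0034] tilt 0.020299800621324898
```

Call:
servo_tool(
  steps="5 5 4 0.01 -0.02 -0.003 40; 15 0 0 0 0 0 40; 5 0 0 0 0 0 40; 0 0 0 0 0 0 40; 0 0 0 0 0 0 40; 0 0 0 0 0 0 40; 0 0 0 0 0 0 40; 0 0 0 0 0 0 40",
)

```text
t: 10.75
eef_pos: [536.9, 274.1, 178.0]
tcp_rot: [-2.551, 1.566, 0.721]
ft_force: [-0.4, -0.9, -0.1]
opening: 0.42
```

```bash
python3 - <<'E'
from h import *
rel([537,271,175],-3.01)
t,_=__import__("cell").read_camera("side"); cv2.imwrite("pics/side6.png",t); crop(t,210,100,350,220,5,"pics/s6.png")
E
```

```text
t 10.75 pos [536.9262 274.1409 178.026 ] a -3.0115053944751224 F [-0.4262 -0.8648 -0.0906] M [-0.0619  0.1729 -0.0497] open 0.4202855148725398 j [0.3618 0.4958 1.6602 0.002  0.9811 1.8014]
tool shift [3.0163 3.132  0.3463] rot [-0.0015 -0.004   0.0027] tilt 0.004790586884448775
```

View pics/s6.png

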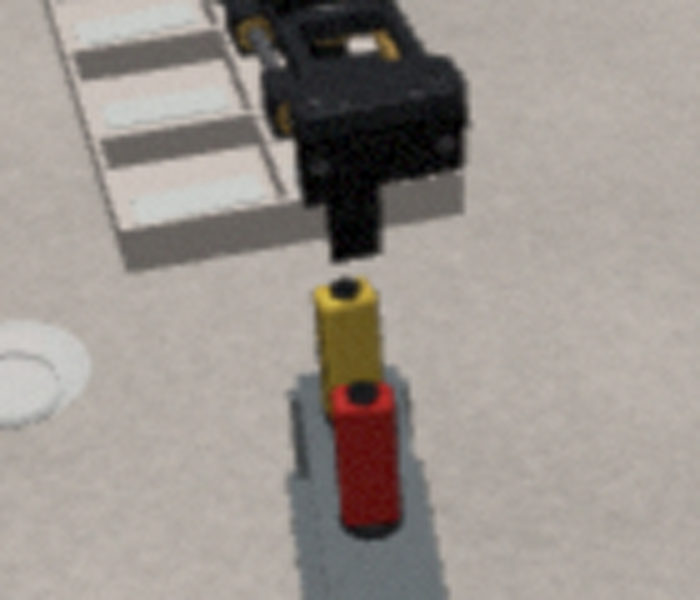

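```bash
python3 - <<'E'
from h import *
for X in([536.9,274.1-20,178],[536.9,274.1-26,178],[537,271,147]): p=proj("side",X); print((p-[210,100]+.5)*5-.5)
E
```

```text
[344.35190462 253.68888601]
[346.2882507  261.70254425]
[343.14894294 286.87234759]
```

Call:
servo_tool(
  steps="10 3 1 0 -0.004 0.003 40; 15 0 0 0 0 0 40; 20 0 0 0 0 0 40; 20 0 0 0 0 0 40; 12 0 0 0 0 0 40; 5 0 0 0 0 0 40; 0 0 0 0 0 0 40; 0 0 0 0 0 0 40",
)

```text
t: 11.6
eef_pos: [536.4, 270.0, 91.5]
tcp_rot: [1.503, 1.57, -1.508]
ft_force: [0.4, -0.8, 0.1]
opening: 0.419
```

```bash
python3 - <<'E'
from h import *
rel([536,271,90.5],-3.01)
t,_=__import__("cell").read_camera("side"); cv2.imwrite("pics/side7.png",t); crop(t,210,100,350,220,5,"pics/s7.png")
t,_=__import__("cell").read_camera("top"); cv2.imwrite("pics/top7.png",t); crop(t,180,200,300,300,6,"pics/t7.png")
E
```

```text
t 11.6 pos [536.3547 269.979   91.4651] a -3.011303988400107 F [ 0.3856 -0.8356  0.1098] M [-0.0036  0.1872  0.0252] open 0.4194225686945025 j [ 0.3568  0.6015  1.7398 -0.0014  0.8006  1.7983]
tool shift [ 0.964  -1.0595  0.219 ] rot [-0.0013  0.0001 -0.001 ] tilt 0.0010437726803762205
```

View pics/s7.png

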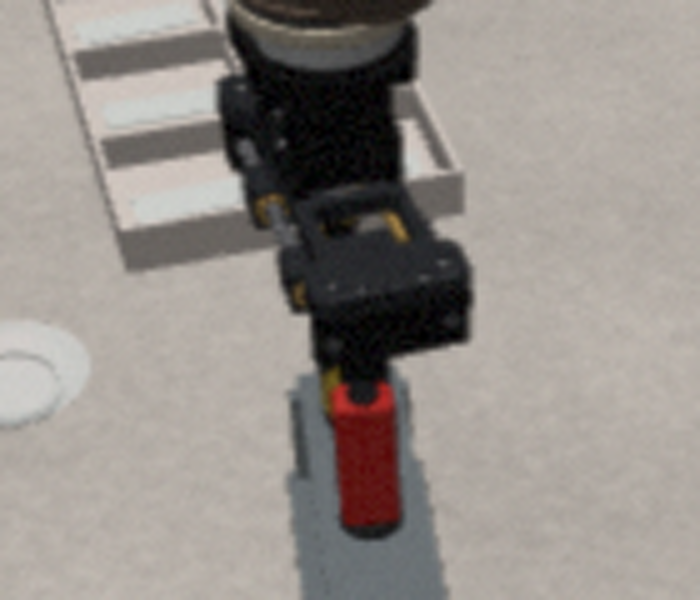

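View pics/t7.png

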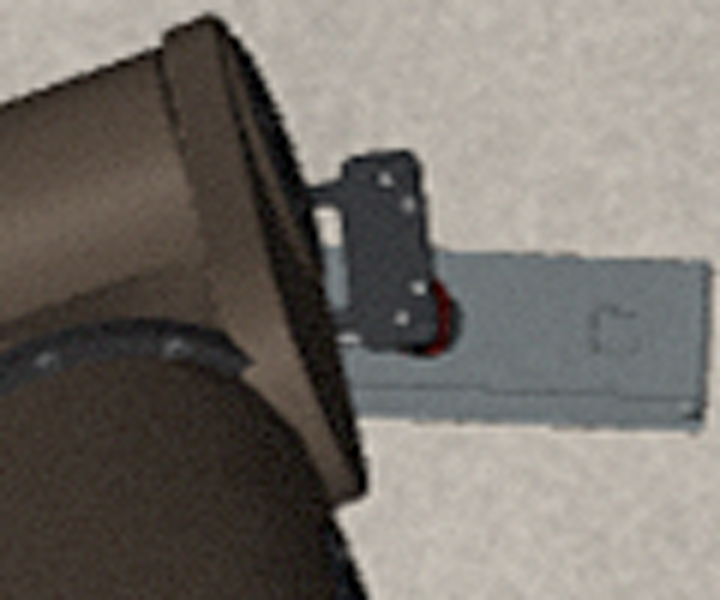

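Call:
servo_tool(
  steps="0.5 -1 2 0 0 0 40; 0 0 0 0 0 0 30; 0 0 0 0 0 0 0; 0 0 0 0 0 0 0; 0 0 0 0 0 0 0; 0 0 0 0 0 0 0; 0 0 0 0 0 0 0; 0 0 0 0 0 0 0",
)

```text
t: 12.5
eef_pos: [534.7, 271.2, 93.0]
tcp_rot: [3.081, 1.568, 0.07]
ft_force: [-0.7, 0.2, 0.0]
opening: 0.211
```

Call:
servo_tool(
  steps="-2 0 0 0 0 0 0; -5 0 0 0 0 0 0; -15 0 0 0 0 0 0; -30 0 0 0 0 0 0; -30 0 0 0 0 0 0; -30 0 0 0 0 0 0; -15 0 0 0 0 0 0; 0 0 0 0 0 0 0",
)

```text
t: 13.3
eef_pos: [533.8, 270.8, 226.1]
tcp_rot: [2.754, 1.569, -0.258]
ft_force: [-0.2, 0.5, -1.6]
opening: 0.209
```

```bash
python3 - <<'E'
from h import *
rel([552.5,-148.5,214],-1.67)
t,_=__import__("cell").read_camera("side"); cv2.imwrite("pics/side8.png",t); crop(t,210,60,350,200,5,"pics/s8.png")
E
```

```text
t 13.3 pos [533.8348 270.8435 226.0526] a -3.0111747735695804 F [-0.1842  0.468  -1.5978] M [-0.0782  0.1311 -0.0307] open 0.2090671879123136 j [ 0.3597  0.4416  1.6129 -0.0012  1.0855  1.8007]
tool shift [ 12.2906 418.2009  36.0495] rot [-1.3412 -0.001  -0.0018] tilt 0.0019062536617283272
```

View pics/s8.png

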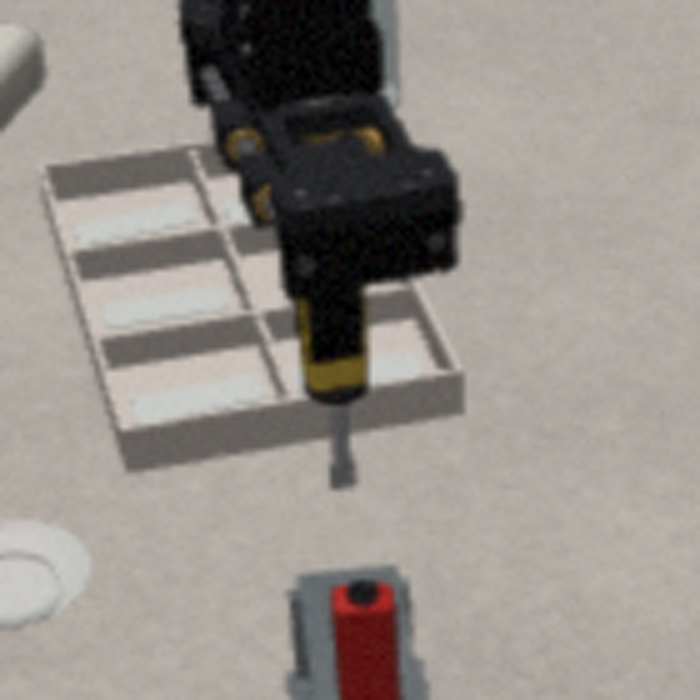

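```bash
python3 - <<'E'
from h import *
plan([552.5,-148.5,226],-1.67,11)
E
```

```text
-0.1 38.0 3.3  -0.122
-0.1 37.3 7.8  -0.122
-0.1 36.1 12.3  -0.122
-0.1 34.3 16.6  -0.122
-0.1 32.1 20.7  -0.122
-0.1 29.3 24.4  -0.122
-0.1 26.1 27.8  -0.122
-0.1 22.5 30.8  -0.122
-0.1 18.6 33.3  -0.122
-0.1 14.4 35.3  -0.122
-0.1 10.0 36.8  -0.122
```

Call:
servo_tool(
  steps="-25 0 0 0 0 0 0; -12 38 3 -0.12 0 0 0; 0 37 8 -0.12 0 0 0; 0 36 12 -0.12 0 0 0; 0 34 17 -0.12 0 0 0; 0 32 21 -0.12 0 0 0; 0 29 24 -0.12 0 0 0; 0 26 28 -0.12 0 0 0",
)

```text
t: 14.15
eef_pos: [543.4, -0.5, 253.7]
tcp_rot: [-0.822, 1.558, -2.956]
ft_force: [0.6, 1.0, -0.5]
opening: 0.213
```

```bash
python3 - <<'E'
from h import *
rel([552.5,-148.5,220],-1.67)
plan([552.5,-148.5,220],-1.67,6)
E
```

```text
t 14.15 pos [543.3675  -0.5439 253.731 ] a -2.133802178822259 F [ 0.5606  0.9714 -0.465 ] M [-0.052   0.0837  0.0418] open 0.2126622249841392 j [-0.1206  0.3401  1.7    -0.0043  1.1138  0.4444]
tool shift [ 33.9644  87.0167 119.9446] rot [-0.4638  0.0064  0.0113] tilt 0.012906132864377803
5.6 14.4 20.0  -0.077
5.6 12.9 21.1  -0.077
5.6 11.2 22.0  -0.077
5.6 9.5 22.8  -0.077
5.6 7.7 23.5  -0.077
5.6 5.8 24.0  -0.077
```

Call:
servo_tool(
  steps="3 14 20 -0.077 0.003 0.005 0; 5 13 21 -0.077 0.003 0.005 0; 5 11 22 -0.077 0 0 0; 5 9 23 -0.077 0 0 0; 5 8 22 -0.077 0 0 0; 5 4 12 -0.07 0 0 0; 2 0 0 0 0 0 0; 0 0 0 0 0 0 0",
)

```text
t: 14.95
eef_pos: [549.4, -144.1, 212.3]
tcp_rot: [-1.641, 1.556, 2.978]
ft_force: [0.4, 0.6, -1.0]
opening: 0.209
```

```bash
python3 - <<'E'
from h import *
rel([552.5,-148.5,210],-1.67)
t,_=__import__("cell").read_camera("side"); cv2.imwrite("pics/side9.png",t); crop(t,270,240,400,340,6,"pics/s9.png")
t,_=__import__("cell").read_camera("top"); cv2.imwrite("pics/top9.png",t); crop(t,350,170,470,270,6,"pics/t9.png")
t=cv2.imread("pics/side5.png"); crop(t,310,305,346,335,20,"pics/s5z.png")
E
```

```text
t 14.95 pos [ 549.4334 -144.1416  212.2854] a -1.6644955996226274 F [ 0.3859  0.6328 -0.9545] M [-0.0724  0.0655  0.0184] open 0.20947082492830985 j [-0.3713  0.4183  1.6941 -0.0036  1.0441 -0.2758]
tool shift [2.2283 3.4952 4.0548] rot [ 0.0055 -0.001   0.0152] tilt 0.01519548793063892
```

View pics/s9.png

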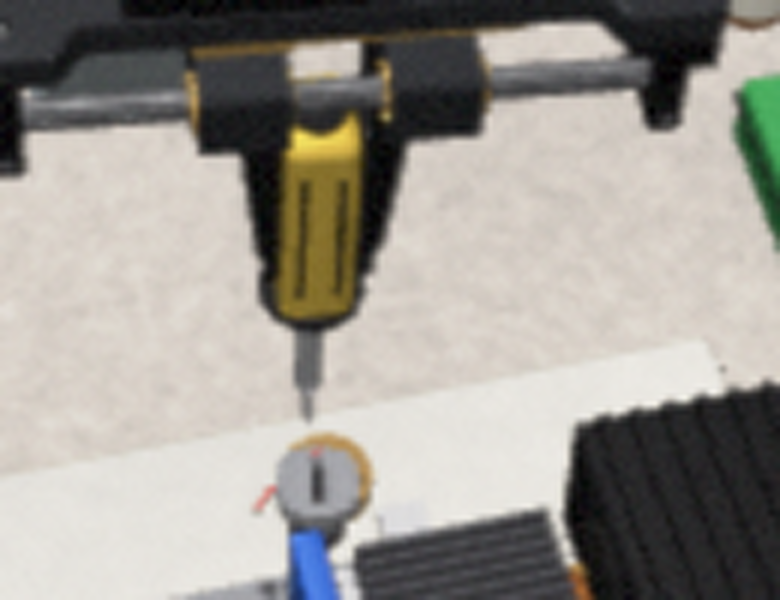

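View pics/t9.png

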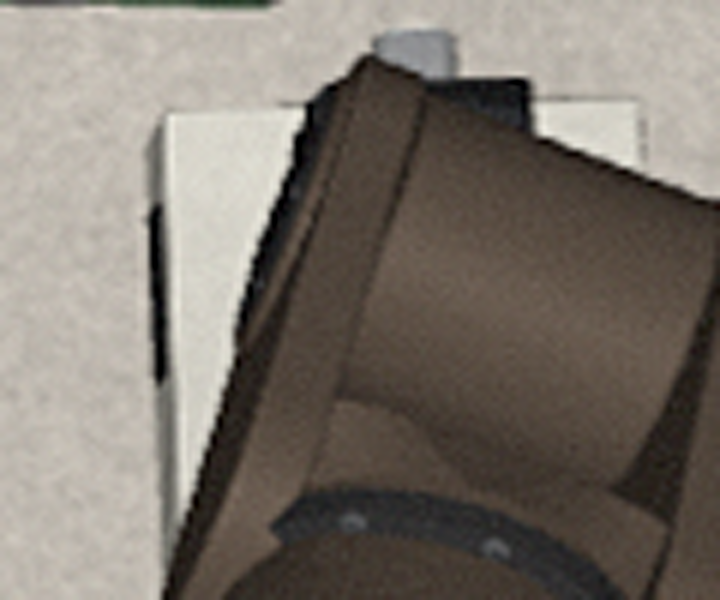

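View pics/s5z.png

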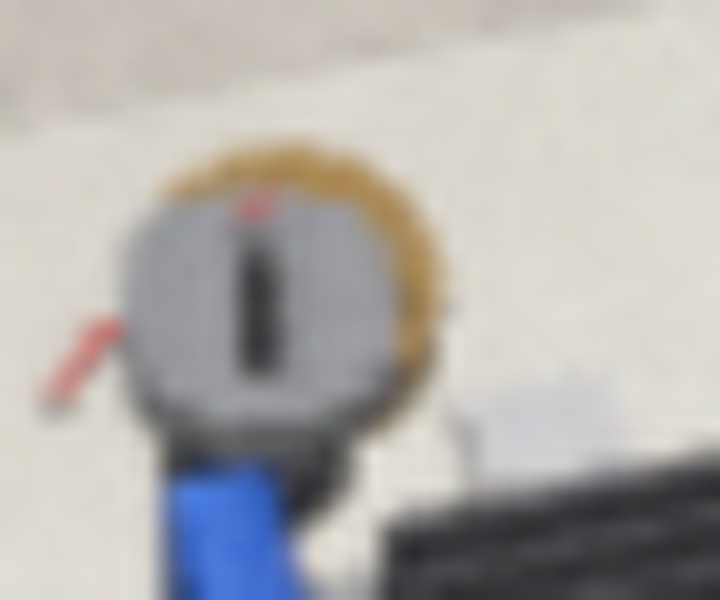

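```bash
python3 - <<'E'
from h import *
z=lambda x,y:((x+.5)/20+310-.5,(y+.5)/20+305-.5)
a=plane("side",*z(262,232),101);b=plane("side",*z(257,378),101);print(a,b,np.arctan2(*(a-b)[[1,0]]),np.linalg.norm(a-b))
print("head",plane("side",*z(261,307),101))
w=lambda x,y:((x+.5)/6+270-.5,(y+.5)/6+240-.5)
print("tip",plane("side",*w(308,420),212.3-78), "pred tip from TCP",st()[1])
s,x,R=st(); print(x+R@[78,0,0])
t=cv2.imread("pics/top0.png"); crop(t,385,232,411,258,22,"pics/t0z.png")
E
```

```text
[ 554.66528823 -141.25848269  101.        ] [ 551.09825066 -155.91407364  101.        ] 1.3320475943215975 15.083438040623316
head [ 552.95779791 -148.86111198  101.        ]
tip [ 549.5985156  -148.75293915  134.3       ] pred tip from TCP [ 549.68613639 -143.70302854  212.9425507 ]
[ 548.58646315 -143.53876873  134.95047586]
```

View pics/t0z.png

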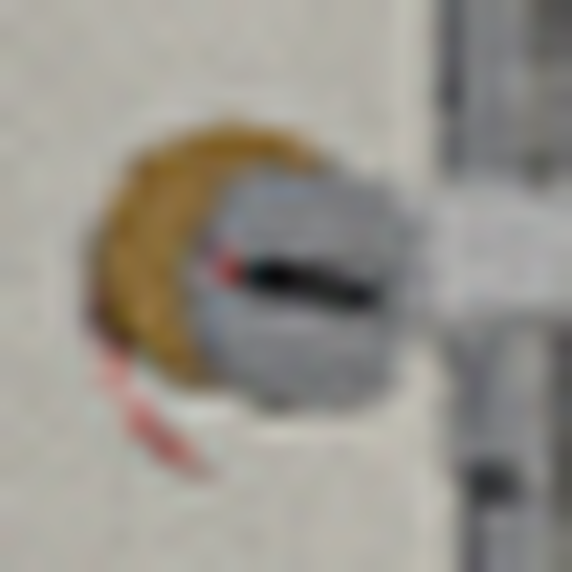

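Call:
servo_tool(
  steps="3 3 0 0.125 0 0.015 0; 10 0 0 0 0 0 0; 10 0 0 0 0 0 0; 4 0 0 0 0 0 0; 0 0 0 0 0 0 0; 0 0 0 0 0 0 0; 0 0 0 0 0 0 0; 0 0 0 0 0 0 0",
)

```text
t: 15.85
eef_pos: [552.7, -140.9, 184.5]
tcp_rot: [1.542, 1.57, -0.24]
ft_force: [-0.5, 0.2, -1.6]
opening: 0.209
```

```bash
python3 - <<'E'
from h import *
rel([552.5,-148.5,186],-1.79)
s,x,R=st(); print("tip FK",x+R@[78,0,0])
t,_=__import__("cell").read_camera("side"); cv2.imwrite("pics/side10.png",t); crop(t,300,290,350,330,15,"pics/s10.png")
E
```

```text
t 15.85 pos [ 552.6866 -140.9257  184.5064] a -1.7820135732406421 F [-0.5299  0.1839 -1.628 ] M [-0.0789  0.0345 -0.0419] open 0.20926350014573486 j [-0.3655  0.4462  1.7311  0.0001  0.9636 -0.1543]
tool shift [-1.4924  1.4065  7.4451] rot [ 0.008   0.     -0.0007] tilt 0.0007028784513968633
tip FK [ 552.7399 -140.9388  106.5064]
```

View pics/s10.png

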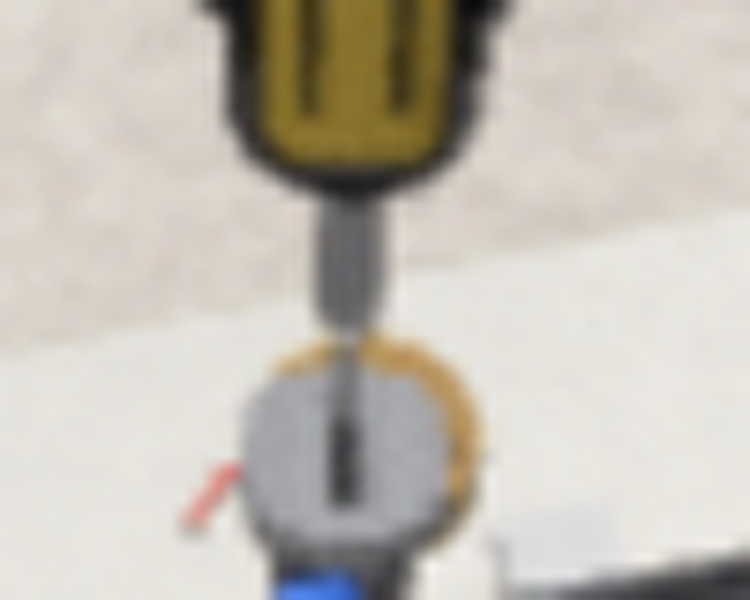

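```bash
python3 - <<'E'
from h import *
w=lambda x,y:((x+.5)/15+300-.5,(y+.5)/15+290-.5)
d=np.array([np.cos(1.35),np.sin(1.35),0])
near=plane("side",*w(345,415),106.5); tip=near+6*d
c=plane("side",*w(345,453),101); print("tip",tip,"slot",c, "FKbias",tip-[552.74,-140.94,106.5])
print("need world shift",c-tip, "tool",st()[2].T@(c-tip))
t=cv2.imread("pics/side10.png"); crop(t,314,305,332,328,26,"pics/s10z.png")
E
```

```text
tip [ 554.54319631 -141.01106713  106.5       ] slot [ 552.94622035 -148.56043238  101.        ] FKbias [ 1.80319631 -0.07106713  0.        ]
need world shift [-1.59697596 -7.54936525 -5.5       ] tool [5.50001079 0.01746738 7.71639968]
```

View pics/s10z.png

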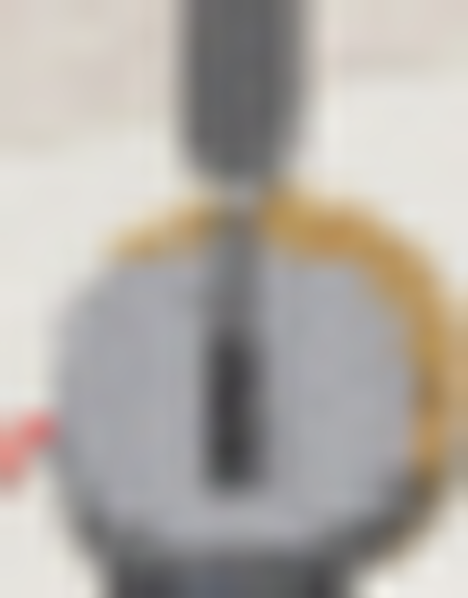

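Call:
servo_tool(
  steps="0 0 4 0.008 0 0 0; 0 0 3 0 0 0 0; 2 0 0 0 0 0 0; 0 0 0 0 0 0 0; 0 0 0 0 0 0 0; 0 0 0 0 0 0 0; 0 0 0 0 0 0 0; 0 0 0 0 0 0 0",
)

```text
t: 16.7
eef_pos: [551.2, -148.7, 182.8]
tcp_rot: [1.476, 1.569, -0.315]
ft_force: [0.2, -0.5, -0.4]
opening: 0.211
```

```bash
python3 - <<'E'
from h import *
rel([552.5,-148.5,186],-1.79)
t,_=__import__("cell").read_camera("side"); cv2.imwrite("pics/side11.png",t); crop(t,310,300,336,328,21,"pics/s11.png")
E
```

```text
t 16.7 pos [ 551.1753 -148.6949  182.8048] a -1.7910140434171544 F [ 0.1714 -0.5154 -0.4241] M [-0.0637  0.0777  0.0518] open 0.2106409325523312 j [-0.3792  0.4485  1.7323  0.0001  0.9592 -0.1591]
tool shift [-3.1933  1.2552 -0.4791] rot [-0.001   0.0002 -0.0016] tilt 0.0015865840061377225
```

View pics/s11.png

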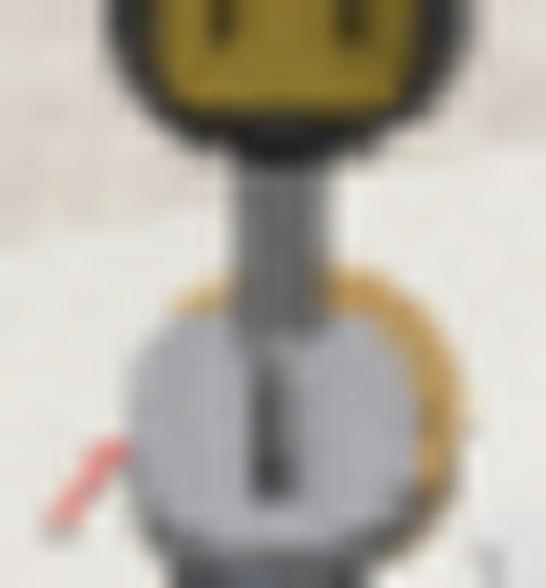

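Call:
servo_tool(
  steps="0 -0.7 -1.3 0 0 0 0; 0 0 0 0 0 0 0; 0.6 0 0 0 0 0 0; 0.6 0 0 0 0 0 0; 0.6 0 0 0 0 0 0; 0 0 0 0 0 0 0; 0 0 0 0 0 0 0; 0 0 0 0 0 0 0",
)

```text
t: 17.55
eef_pos: [550.8, -147.0, 180.8]
tcp_rot: [1.499, 1.569, -0.292]
ft_force: [-0.3, 0.4, -1.1]
opening: 0.209
```

```bash
python3 - <<'E'
from h import *
rel([550.7,-147.3,186],-1.79)
t,_=__import__("cell").read_camera("side"); cv2.imwrite("pics/side12.png",t); crop(t,310,300,336,328,21,"pics/s12.png")
E
```

```text
t 17.55 pos [ 550.7708 -147.031   180.8345] a -1.7908330320950003 F [-0.3254  0.4134 -1.1115] M [-0.1097  0.0769  0.0668] open 0.20892115376986425 j [-0.3768  0.4497  1.7365  0.0002  0.9538 -0.1569]
tool shift [-5.1655 -0.0022  0.2786] rot [-0.0008  0.0001 -0.0016] tilt 0.0016010646379213999
```

View pics/s12.png

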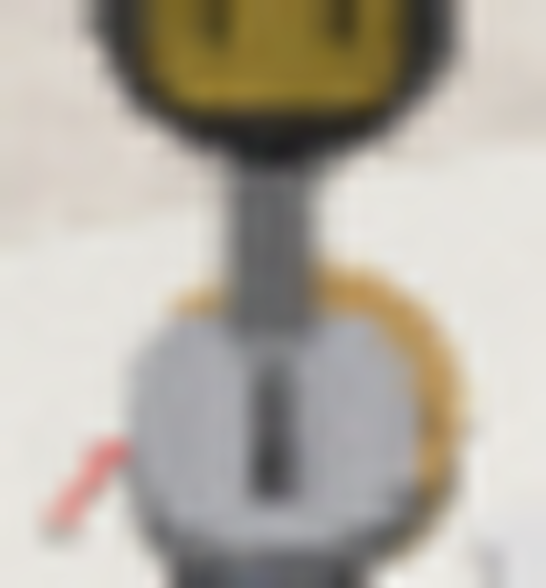

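Call:
servo_tool(
  steps="0.6 0 0 0 0 0 0; 0.6 0 0 0 0 0 0; 0.6 0 0 0 0 0 0; 0.6 0 0 0 0 0 0; 0.6 0 0 0 0 0 0; 0.6 0 0 0 0 0 0; 0 0 0 0 0 0 0; 0 0 0 0 0 0 0",
)

```text
t: 18.4
eef_pos: [550.8, -147.1, 176.9]
tcp_rot: [1.404, 1.569, -0.387]
ft_force: [0.1, 0.3, -0.2]
opening: 0.213
```

```bash
python3 - <<'E'
from h import *
rel([550.7,-147.3,175],-1.79)
t,_=__import__("cell").read_camera("side"); cv2.imwrite("pics/side13.png",t); crop(t,310,300,336,328,21,"pics/s13.png")
E
```

```text
t 18.4 pos [ 550.7853 -147.1426  176.9013] a -1.7908323701354403 F [ 0.0683  0.2526 -0.2261] M [-0.1433  0.0806  0.0266] open 0.21314067499041522 j [-0.3769  0.4544  1.7407 -0.      0.9449 -0.1569]
tool shift [ 1.9013 -0.052   0.1717] rot [-0.0008  0.0003 -0.0016] tilt 0.001664099827553142
```

View pics/s13.png

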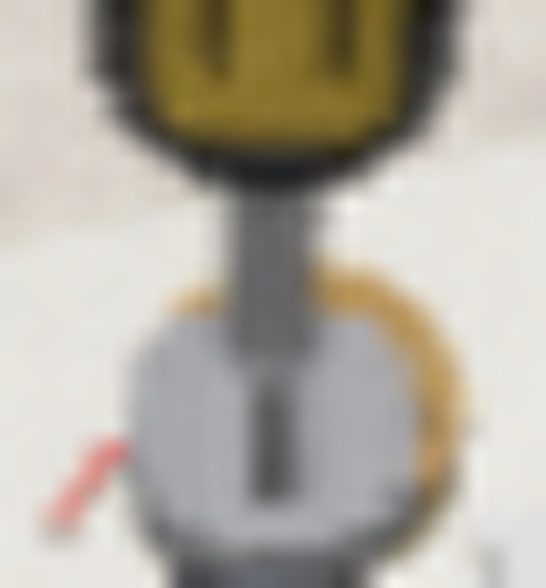

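Call:
servo_tool(
  steps="0.6 0 0 0 0 0 0; 0.6 0 0 0 0 0 0; 0.6 0 0 0 0 0 0; 0.5 0 0 0 0 0 0; 0.4 0 0 0 0 0 0; 0 0 0 0 0 0 0; 0 0 0 0 0 0 0; 0 0 0 0 0 0 0",
)

```text
t: 19.25
eef_pos: [550.8, -147.2, 174.0]
tcp_rot: [1.377, 1.569, -0.414]
ft_force: [-0.5, -0.7, -0.5]
opening: 0.212
```

```bash
python3 - <<'E'
from h import *
rel([550.7,-147.3,174],-1.79)
E
```

```text
t 19.25 pos [ 550.8292 -147.201   174.0269] a -1.7908055396135716 F [-0.4867 -0.7042 -0.4897] M [-0.1648  0.065   0.0112] open 0.2115525961525224 j [-0.3769  0.4578  1.7438 -0.0001  0.9382 -0.1569]
tool shift [ 0.0267 -0.1045  0.1248] rot [-0.0008  0.0004 -0.0019] tilt 0.001889348889087766
```

Call:
servo_tool(
  steps="0 0 0 0.06 0 0 0; 0 0 0 0.06 0 0 0; 0 0 0 0.06 0 0 0; 0 0 0 0.06 0 0 0; 0 0 0 0.06 0 0 0; 0 0 0 0.06 0 0 0; 0 0 0 0 0 0 0; 0 0 0 0 0 0 0",
)

```text
t: 20.05
eef_pos: [550.9, -147.2, 174.0]
tcp_rot: [1.714, 1.569, -0.449]
ft_force: [0.0, -0.4, -1.2]
opening: 0.209
```

```bash
cat > chk.py <<'E'
import sys
from h import *
rel([550.8,-147.2,174],-1.79)
t,_=__import__("cell").read_camera("side"); crop(t,300,295,350,335,12,"pics/"+sys.argv[1]+".png")
E
python3 chk.py c1
```

```text
t 20.05 pos [ 550.8718 -147.181   174.0087] a -2.162729981106565 F [ 0.0092 -0.353  -1.1805] M [-0.1382  0.1147  0.0132] open 0.20924866232397676 j [-0.3768  0.4578  1.7438 -0.0002  0.9381  0.2152]
tool shift [ 0.0086 -0.049   0.0558] rot [-0.3727  0.0001 -0.002 ] tilt 0.0019428904782474654
```

View pics/c1.png

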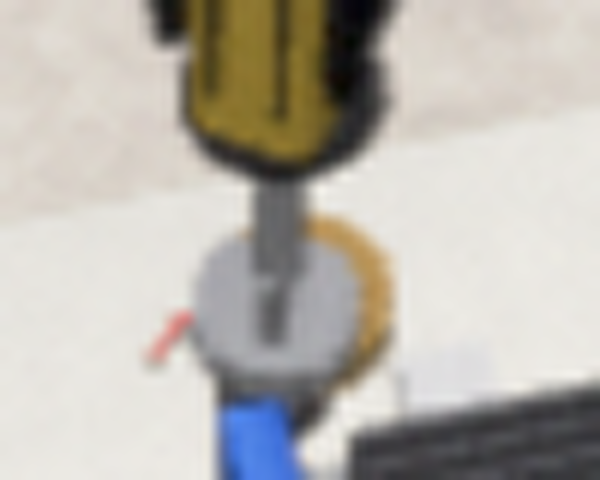

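Call:
servo_tool(
  steps="0 0 0 0.06 0 0 0; 0 0 0 0.06 0 0 0; 0 0 0 0.06 0 0 0; 0 0 0 0.06 0 0 0; 0 0 0 0.06 0 0 0; 0 0 0 0.06 0 0 0; 0 0 0 0 0 0 0; 0 0 0 0 0 0 0",
)

```text
t: 20.9
eef_pos: [550.9, -147.1, 174.1]
tcp_rot: [2.132, 1.569, -0.392]
ft_force: [-0.1, 0.3, -1.1]
opening: 0.212
```

```bash
python3 chk.py c2
```

```text
t 20.9 pos [ 550.9431 -147.1125  174.0628] a -2.5245711504840576 F [-0.0989  0.2679 -1.0535] M [-0.1243  0.1328 -0.0138] open 0.21187273423325764 j [-0.3767  0.4577  1.7437 -0.      0.938   0.5771]
tool shift [ 0.0626 -0.0116  0.1674] rot [-0.7346 -0.0004 -0.0022] tilt 0.0021777195405287223
```

View pics/c2.png

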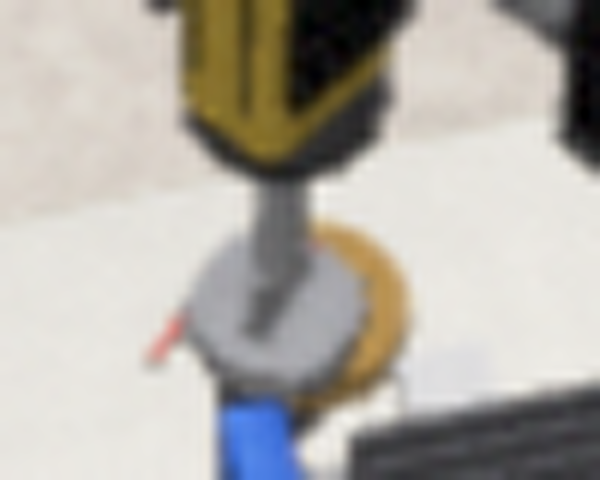

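Call:
servo_tool(
  steps="0 0 0 0.05 0 0 0; 0 0 0 0.05 0 0 0; 0 0 0 0.05 0 0 0; 0 0 0 0.05 0 0 0; 0 0 0 0.05 0 0 0; 0 0 0 0.05 0 0 0; 0 0 0 0 0 0 0; 0 0 0 0 0 0 0",
)

```text
t: 21.75
eef_pos: [550.9, -147.1, 174.0]
tcp_rot: [2.419, 1.569, -0.402]
ft_force: [0.4, -0.6, -1.0]
opening: 0.211
```

```bash
python3 chk.py c3
```

```text
t 21.75 pos [ 550.943  -147.0558  174.0359] a -2.8215204908968907 F [ 0.4206 -0.5596 -0.9757] M [-0.1257  0.1587  0.0587] open 0.21099202610182058 j [-0.3766  0.4578  1.7438 -0.0001  0.938   0.8741]
tool shift [0.0357 0.0918 0.1811] rot [-1.0315 -0.0007 -0.0021] tilt 0.0021114234221536513
```

View pics/c3.png

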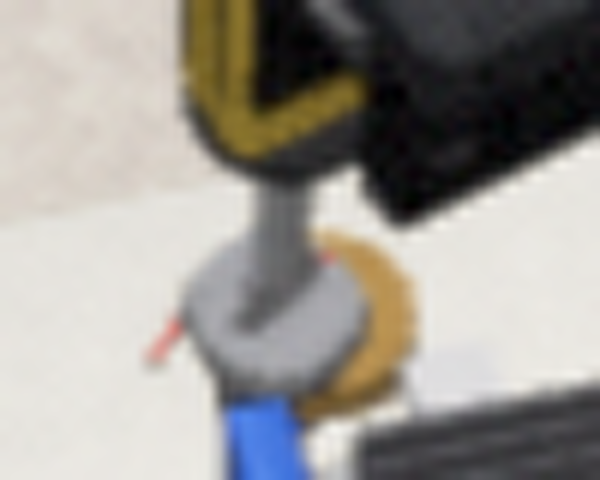

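Call:
servo_tool(
  steps="0 0 0 0.04 0 0 0; 0 0 0 0.04 0 0 0; 0 0 0 0.04 0 0 0; 0 0 0 0.04 0 0 0; 0 0 0 0.04 0 0 0; 0 0 0 0.04 0 0 0; 0 0 0 0 0 0 0; 0 0 0 0 0 0 0",
)

```text
t: 22.6
eef_pos: [551.0, -147.0, 174.0]
tcp_rot: [2.682, 1.569, -0.375]
ft_force: [0.1, -0.2, -1.7]
opening: 0.209
```

```bash
python3 chk.py c4
```

```text
t 22.6 pos [ 550.9985 -147.0036  174.0448] a -3.057316458040758 F [ 0.1019 -0.2019 -1.675 ] M [-0.1181  0.1233  0.0095] open 0.2087685580064344 j [-0.3765  0.4578  1.7437  0.      0.9379  1.11  ]
tool shift [0.0446 0.1789 0.2144] rot [-1.2673 -0.0011 -0.0021] tilt 0.002204725690942139
```

View pics/c4.png

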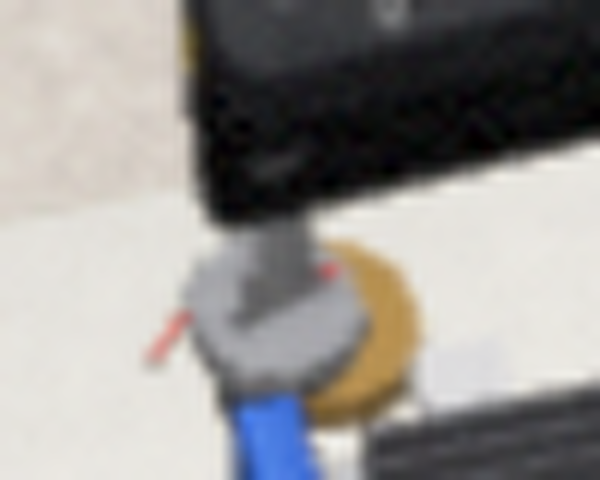

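Call:
servo_tool(
  steps="0 0 0 0.03 0 0 0; 0 0 0 0.03 0 0 0; 0 0 0 0.03 0 0 0; 0 0 0 0.03 0 0 0; 0 0 0 0 0 0 0; 0 0 0 0 0 0 0; 0 0 0 0 0 0 0; 0 0 0 0 0 0 0",
)

```text
t: 23.45
eef_pos: [551.0, -147.0, 174.0]
tcp_rot: [2.816, 1.569, -0.369]
ft_force: [0.6, 0.0, 0.0]
opening: 0.211
```

```bash
cat > mz.py <<'E'
import sys
from h import *
from cell import read_camera
m=[];f=[]
for i in range(6):
    t,_=read_camera("side"); s=sensors.state(); m.append(s["moment"]);f.append(s["ft_force"])
rel([550.8,-147.2,174],-1.79)
print("meanM",np.mean(m,0),"sd",np.std(m,0),"meanF",np.mean(f,0))
crop(t,300,295,350,335,12,"pics/"+sys.argv[1]+".png")
E
python3 mz.py c5
```

```text
t 23.75 pos [ 551.0173 -147.0402  174.0329] a 3.097755284278584 F [ 0.2221 -0.2585 -1.7175] M [-0.1428  0.1438  0.0211] open 0.20545707138083544 j [-0.3766  0.4578  1.7437  0.      0.9378  1.238 ]
tool shift [0.0326 0.1691 0.2102] rot [-1.3954 -0.0013 -0.0021] tilt 0.0022744392961843145
meanM [-0.1312  0.1486  0.0547] sd [0.0482 0.0153 0.0416] meanF [ 0.039  -0.2745 -1.5353]
```

View pics/c5.png

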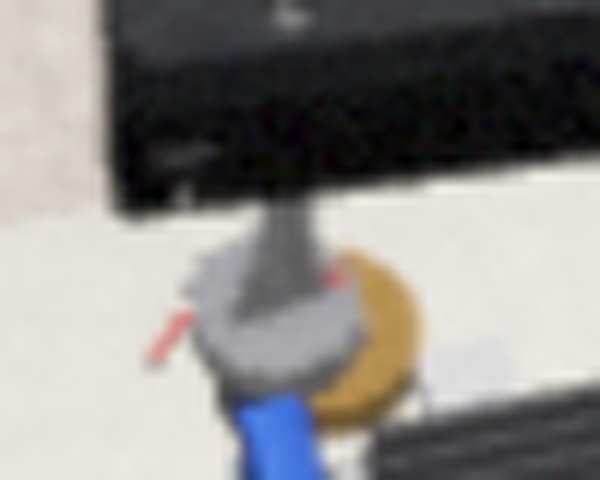

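```bash
sed -i 's/^m=\[\];f=\[\]/m=[];f=[];q=[]/; s/m.append(s\["moment"\])/q.append(s["tau"][5]);m.append(s["moment"])/; s/print("meanM"/print("tau6",np.mean(q),np.std(q));print("meanM"/' mz.py; python3 mz.py c6
```

```text
t 24.05 pos [ 550.9967 -147.0364  174.0283] a 3.097760203833554 F [ 0.2618 -0.9362 -1.1675] M [-0.0938  0.1354  0.0637] open 0.20786771130096576 j [-0.3766  0.4578  1.7437 -0.      0.9378  1.2381]
tool shift [0.028  0.172  0.1894] rot [-1.3954 -0.0012 -0.0021] tilt 0.0022366027380335877
tau6 0.06563310045748949 0.00027827092794446715
meanM [-0.106   0.1426  0.0853] sd [0.0148 0.0254 0.0291] meanF [ 0.0325 -0.7545 -1.0757]
```

Call:
servo_tool(
  steps="0 0 0 0.03 0 0 0; 0 0 0 0.03 0 0 0; 0 0 0 0 0 0 0; 0 0 0 0 0 0 0; 0 0 0 0 0 0 0; 0 0 0 0 0 0 0; 0 0 0 0 0 0 0; 0 0 0 0 0 0 0",
)

```text
t: 24.85
eef_pos: [551.0, -147.0, 174.1]
tcp_rot: [2.869, 1.568, -0.381]
ft_force: [0.2, 0.2, -1.2]
opening: 0.209
```

```bash
python3 mz.py c7
```

```text
t 25.15 pos [ 551.0174 -147.0153  174.0187] a 3.032770117711537 F [-0.2558  0.2012 -1.6514] M [-0.0719  0.169   0.0642] open 0.20988233366773162 j [-0.3766  0.4578  1.7437  0.      0.9378  1.303 ]
tool shift [0.0184 0.2072 0.1961] rot [-1.4604 -0.0014 -0.0021] tilt 0.0022820641962459447
tau6 0.06164825987070799 0.001001017684334715
meanM [-0.105   0.1571  0.0642] sd [0.019  0.0176 0.0355] meanF [-0.3413 -0.5475 -1.6077]
```

Call:
servo_tool(
  steps="0 0 0 0.02 0 0 0; 0 0 0 0.02 0 0 0; 0 0 0 0 0 0 0; 0 0 0 0 0 0 0; 0 0 0 0 0 0 0; 0 0 0 0 0 0 0; 0 0 0 0 0 0 0; 0 0 0 0 0 0 0",
)

```text
t: 25.95
eef_pos: [551.0, -147.0, 174.0]
tcp_rot: [2.945, 1.569, -0.349]
ft_force: [-0.1, 0.1, -0.9]
opening: 0.206
```

```bash
python3 mz.py c8
```

```text
t 26.25 pos [ 551.0424 -147.027   174.0329] a 2.989016648465606 F [ 0.5411 -0.0347 -1.1834] M [-0.1408  0.1981  0.106 ] open 0.20595892480998945 j [-0.3766  0.4578  1.7437  0.      0.9378  1.3468]
tool shift [0.0325 0.2078 0.2134] rot [-1.5042 -0.0015 -0.0021] tilt 0.0023352916724939323
tau6 0.06159233395010233 0.000538681257879298
meanM [-0.0892  0.1387  0.0715] sd [0.033  0.0317 0.0207] meanF [ 0.3334  0.0093 -1.4914]
```

Call:
servo_tool(
  steps="0 0 0 0.02 0 0 0; 0 0 0 0.02 0 0 0; 0 0 0 0 0 0 0; 0 0 0 0 0 0 0; 0 0 0 0 0 0 0; 0 0 0 0 0 0 0; 0 0 0 0 0 0 0; 0 0 0 0 0 0 0",
)

```text
t: 27.05
eef_pos: [551.1, -147.0, 174.0]
tcp_rot: [2.982, 1.568, -0.356]
ft_force: [0.0, -0.2, -1.7]
opening: 0.21
```

```bash
python3 mz.py c9
```

```text
t 27.35 pos [ 551.0384 -147.017   174.0455] a 2.9453235129888853 F [-0.0526 -0.4777 -1.1201] M [-0.0922  0.1505  0.0521] open 0.2073938911309522 j [-0.3765  0.4578  1.7437  0.      0.9378  1.3905]
tool shift [0.0452 0.2259 0.1982] rot [-1.5479 -0.0015 -0.0021] tilt 0.0023190932939055734
tau6 0.05700045789126307 0.0005270114536104511
meanM [-0.109   0.1394  0.0439] sd [0.0324 0.0214 0.0132] meanF [ 0.0662 -0.5773 -0.9819]
```

View pics/c9.png

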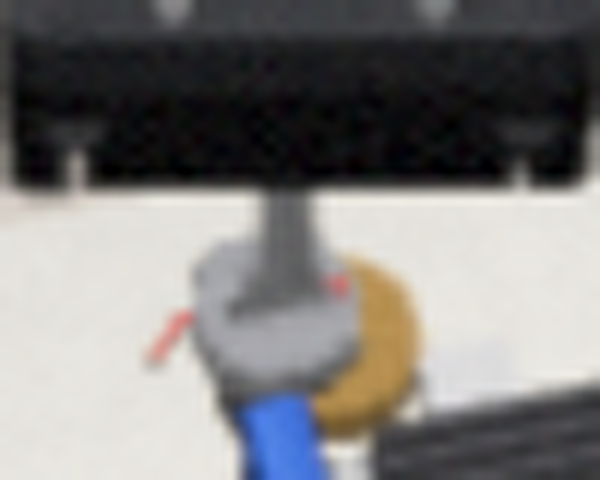

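Call:
servo_tool(
  steps="0 0 0 0.02 0 0 0; 0 0 0 0.02 0 0 0; 0 0 0 0 0 0 0; 0 0 0 0 0 0 0; 0 0 0 0 0 0 0; 0 0 0 0 0 0 0; 0 0 0 0 0 0 0; 0 0 0 0 0 0 0",
)

```text
t: 28.15
eef_pos: [551.1, -147.0, 174.1]
tcp_rot: [3.006, 1.568, -0.375]
ft_force: [0.8, -0.4, -1.3]
opening: 0.21
```

```bash
python3 mz.py c10
```

```text
t 28.45 pos [ 551.0533 -147.0201  174.0341] a 2.901649783281735 F [ 0.3494 -0.5936 -1.0366] M [-0.1274  0.1185  0.1214] open 0.20749493575223338 j [-0.3765  0.4578  1.7437  0.      0.9378  1.4342]
tool shift [0.0337 0.2349 0.2033] rot [-1.5915 -0.0016 -0.0021] tilt 0.0023533832459769265
tau6 0.0716419203672558 0.0005656635046786638
meanM [-0.1042  0.1062  0.0681] sd [0.0184 0.0325 0.0351] meanF [ 0.0752 -0.2815 -1.2618]
```

Call:
servo_tool(
  steps="0 0 0 0.02 0 0 0; 0 0 0 0.02 0 0 0; 0 0 0 0 0 0 0; 0 0 0 0 0 0 0; 0 0 0 0 0 0 0; 0 0 0 0 0 0 0; 0 0 0 0 0 0 0; 0 0 0 0 0 0 0",
)

```text
t: 29.25
eef_pos: [551.1, -147.0, 174.0]
tcp_rot: [3.055, 1.568, -0.37]
ft_force: [-0.1, -0.3, -0.9]
opening: 0.206
```

```bash
python3 mz.py c11
```

```text
t 29.55 pos [ 551.0627 -146.9729  174.0368] a 2.8581241472539585 F [-0.3495  0.4928 -0.3968] M [-0.0608  0.1354  0.0996] open 0.20916811008520117 j [-0.3765  0.4578  1.7437  0.0001  0.9377  1.4778]
tool shift [0.0364 0.2915 0.1888] rot [-1.6351 -0.0017 -0.0021] tilt 0.0023617973884866614
tau6 0.11474000522866845 0.0005689046066809041
meanM [-0.0567  0.1162  0.13  ] sd [0.0199 0.0259 0.0313] meanF [ 0.4033 -0.1388 -0.7697]
```

```bash
python3 - <<'E'
from h import *
i=cv2.imread("pics/c11.png"); print(i.shape)
c=np.array(plane("side",323.0,320.3,101))
for n in("c9","c11"):
    i=cv2.imread(f"pics/{n}.png"); h=cv2.cvtColor(i,cv2.COLOR_BGR2HSV)
    m=cv2.inRange(h,(170,70,60),(180,255,255))|cv2.inRange(h,(0,90,60),(8,255,255)); m[:,:300]=0
    k=cv2.moments(m); u,v=k['m10']/k['m00'],k['m01']/k['m00']
    p=plane("side",(u+.5)/12+300-.5,(v+.5)/12+295-.5,101)-c; print(n,u,v,p,np.arctan2(p[1],p[0]))
E
```

```text
(480, 600, 3)
c9 338.55333333333334 284.88 [9.15346046 2.41090447 0.        ] 0.2575381717379363
c11 339.7719298245614 283.6842105263158 [9.37501314 2.57722685 0.        ] 0.26827678326670096
```

View pics/c11.png

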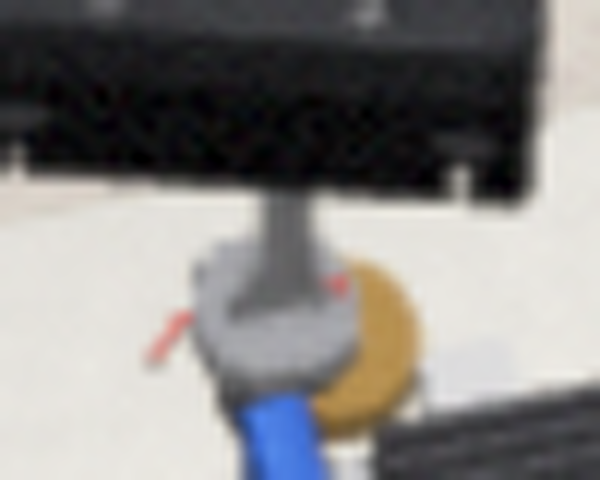

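Call:
servo_tool(
  steps="0 0 0 -0.05 0 0 0; 0 0 0 -0.05 0 0 0; 0 0 0 -0.05 0 0 0; 0 0 0 -0.05 0 0 0; 0 0 0 -0.04 0 0 0; 0 0 0 0 0 0 0; 0 0 0 0 0 0 0; 0 0 0 0 0 0 0",
)

```text
t: 30.35
eef_pos: [550.9, -147.0, 174.1]
tcp_rot: [2.952, 1.569, -0.227]
ft_force: [0.3, 0.6, -1.1]
opening: 0.208
```

```bash
python3 mz.py c12
```

```text
t 30.65 pos [ 550.8616 -146.9826  174.066 ] a 3.1048776368234536 F [-0.1218  0.226  -0.1746] M [0.0013 0.1432 0.0401] open 0.2093054123690673 j [-0.3767  0.4577  1.7438  0.0003  0.9382  1.2306]
tool shift [0.066  0.2195 0.0537] rot [-1.3883 -0.0013 -0.0016] tilt 0.0018997560867882676
tau6 0.009538370941299945 0.012645378252417948
meanM [-0.0407  0.1705 -0.0123] sd [0.0249 0.0218 0.0414] meanF [-0.1078 -0.0968 -0.6568]
```

Free of torque. I'll lift now, slowly at first.

Call:
servo_tool(
  steps="-1 0 0 0 0 0 0; -2 0 0 0 0 0 0; -2 0 0 0 0 0 0; -3 0 0 0 0 0 0; -15 0 0 0 0 0 0; -25 0 0 0 0 0 0; -25 0 0 0 0 0 0; -10 0 0 0 0 0 0",
)

```text
t: 31.45
eef_pos: [550.1, -146.7, 259.4]
tcp_rot: [-0.503, 1.569, 2.602]
ft_force: [-0.9, -0.2, -0.4]
opening: 0.205
```

```bash
python3 - <<'E'
from h import *
rel([531,122,250],-3.14)
t,_=__import__("cell").read_camera("side"); cv2.imwrite("pics/side20.png",t); crop(t,230,220,430,370,4,"pics/s20.png"); crop(t,310,305,346,335,20,"pics/s20z.png")
E
```

```text
t 31.45 pos [ 550.1235 -146.7245  259.4332] a 3.1045653820738224 F [-0.9439 -0.1933 -0.4068] M [-0.0215  0.1822 -0.031 ] open 0.2046672276167864 j [-0.3768  0.3689  1.6382  0.0002  1.1359  1.231 ]
tool shift [   9.6393 -267.8263   29.0472] rot [-0.0386  0.0012  0.0007] tilt 0.0013336027836760116
```

View pics/s20.png

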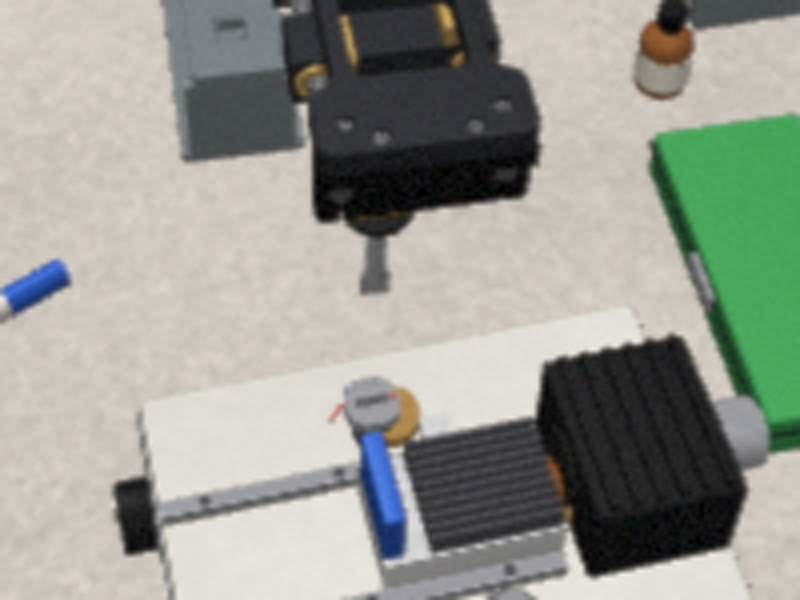

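View pics/s20z.png

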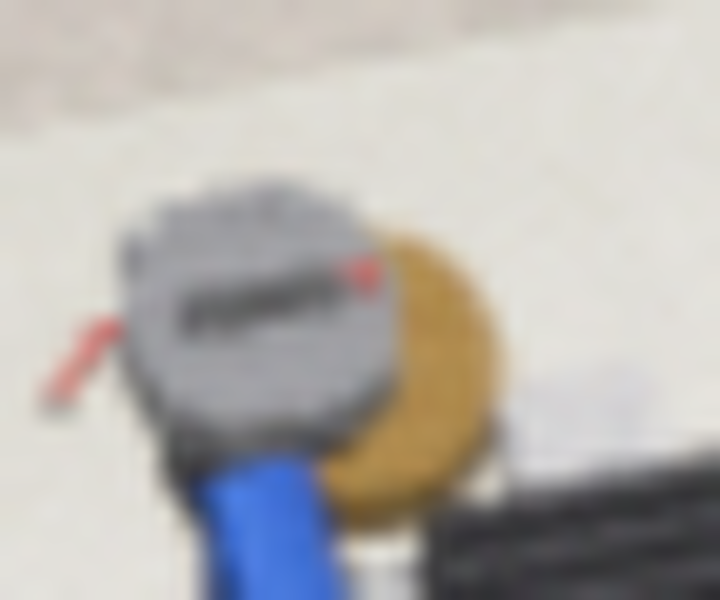

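```bash
python3 - <<'E'
from h import *
z=lambda x,y:((x+.5)/20+310-.5,(y+.5)/20+305-.5)
def yaw(p,q,h): 
    d=plane("side",*z(*q),h)-plane("side",*z(*p),h); return np.arctan2(d[1],d[0]),d
print("slot lower edge",yaw((190,332),(345,292),101),"axis",yaw((185,318),(340,277),101),"to dot",yaw((190,318),(368,274),101))
print("deck edge",yaw((0,132),(640,5),75))
# rails/edges already ~0.03; tab travel
E
```

```text
slot lower edge (np.float64(0.09176578811026319), array([ 1.43161683e+01,  1.31743456e+00, -1.13686838e-13])) axis (np.float64(0.09900299882027619), array([14.35524458,  1.42587392,  0.        ])) to dot (np.float64(0.08050182952108875), array([16.42742295,  1.32530173,  0.        ]))
deck edge (np.float64(0.03209751274001421), array([ 6.19204011e+01,  1.98817368e+00, -1.13686838e-13]))
```

Call:
servo_tool(
  steps="0 -30 3 0 0 0 0; 0 -40 4 0 0 0 0; 0 -40 4 0 0 0 0; 0 -40 4 0 0 0 0; 0 -40 4 0 0 0 0; 0 -40 4 0 0 0 0; 0 -30 4 0 0 0 0; 0 -6 1 0 0 0 0",
)

```text
t: 32.3
eef_pos: [529.9, 128.1, 253.5]
tcp_rot: [0.02, 1.565, 3.12]
ft_force: [-0.1, -0.7, -1.3]
opening: 0.211
```

```bash
python3 - <<'E'
from h import *
rel([530,122.9,200],-3.18)
t,_=__import__("cell").read_camera("top"); cv2.imwrite("pics/top20.png",t); crop(t,360,170,470,300,4.5,"pics/t20.png"); crop(t,385,232,411,258,22,"pics/t20z.png")
t,_=__import__("cell").read_camera("side"); cv2.imwrite("pics/side21.png",t); crop(t,240,100,340,250,4,"pics/s21.png")
E
```

```text
t 32.3 pos [529.936  128.0699 253.5164] a 3.0999087534624077 F [-0.0625 -0.7317 -1.2804] M [-0.0878  0.1907  0.032 ] open 0.21128415568417927 j [0.1156 0.3402 1.7004 0.0009 1.1068 1.7276]
tool shift [53.5145  5.1566 -0.5915] rot [-0.0033  0.0058 -0.0001] tilt 0.005834095136974862
```

View pics/t20.png

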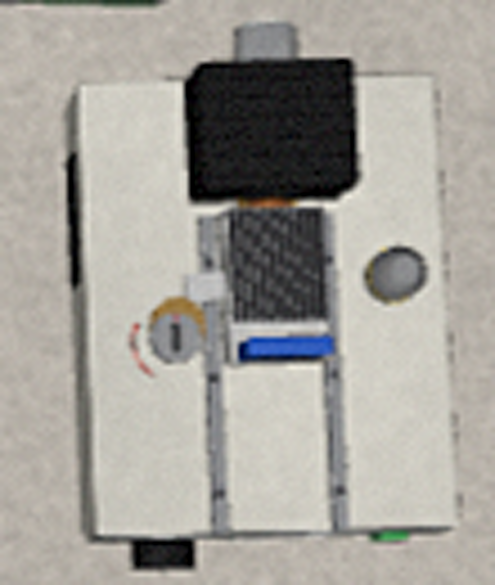

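View pics/t20z.png

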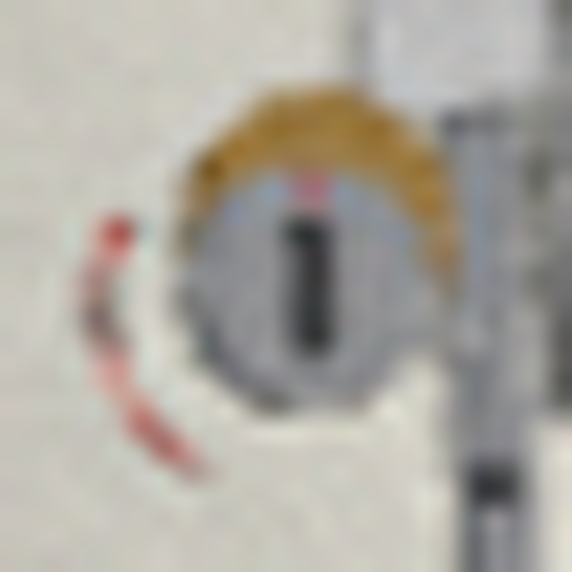

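View pics/s21.png

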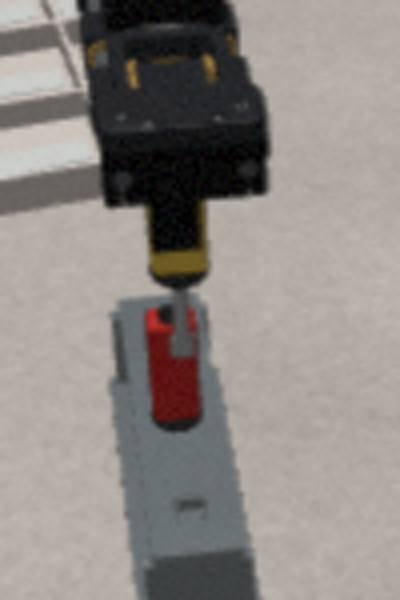

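Call:
servo_tool(
  steps="10 5 -0.5 -0.003 0.006 0 0; 20 0 0 0 0 0 0; 25 0 0 0 0 0 0; 20 0 0 0 0 0 0; 12 0 0 0 0 0 0; 4 0 0 0 0 0 0; 0 0 0 0 0 0 0; 0 0 0 0 0 0 0",
)

```text
t: 33.2
eef_pos: [532.1, 111.0, 158.2]
tcp_rot: [1.766, 1.568, -1.423]
ft_force: [1.1, -0.3, -0.9]
opening: 0.213
```

```bash
python3 - <<'E'
from h import *
rel([530,122.9,156],-3.18)
s,x,R=st(); print("tip FK",x+R@[78,0,0])
t,_=__import__("cell").read_camera("side"); cv2.imwrite("pics/side22.png",t); crop(t,262,200,312,245,15,"pics/s22.png")
t=cv2.imread("pics/top20.png")
for n in("top0","top20"):
    g=cv2.resize(cv2.cvtColor(cv2.imread(f"pics/{n}.png"),cv2.COLOR_BGR2GRAY)[232:258,385:411],None,fx=10,fy=10,interpolation=cv2.INTER_CUBIC)
    m=(g<95).astype('u1'); k,l,stt,c=cv2.connectedComponentsWithStats(m)
    for i in range(1,k):
        if stt[i,4]>300 and 80<c[i][0]<190 and 70<c[i][1]<180:
            ys,xs=np.nonzero(l==i); P=np.array([plane("top",385-.45+a/10,232-.45+b/10,101)[:2] for a,b in zip(xs[::3],ys[::3])])
            w,v=np.linalg.eigh(np.cov(P.T)); d=v[:,1]; print(n,P.mean(0),np.arctan2(d[1],d[0]),np.sqrt(w*12))
E
```

```text
t 33.2 pos [532.107  110.9804 158.2008] a 3.0941095095559876 F [ 1.0646 -0.2994 -0.9144] M [-0.0411  0.131   0.0187] open 0.21259655295901864 j [ 0.0853  0.4436  1.8233 -0.0032  0.8745  1.7056]
tool shift [  2.1712 -11.8114   2.6715] rot [-0.0091 -0.0005 -0.0024] tilt 0.002445372516233623
tip FK [532.1351 110.7917  80.2011]
top0 [ 552.0249 -147.0254] 1.3933047402897627 [ 4.6303 15.5812]
top20 [ 551.9827 -147.4308] -3.1146807806433245 [ 4.1456 13.91  ]
```

View pics/s22.png

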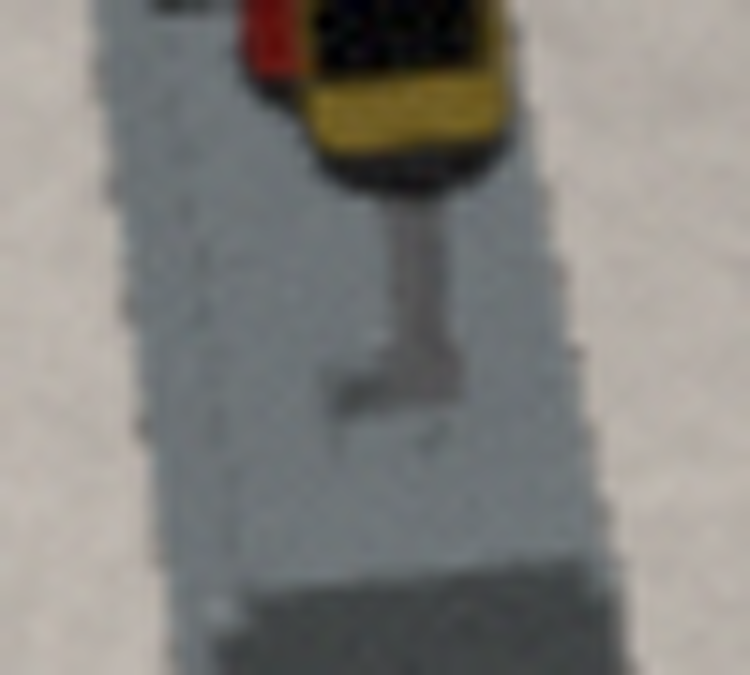

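```bash
python3 - <<'E'
from h import *
w=lambda x,y:((x+.5)/15+262-.5,(y+.5)/15+200-.5)
tip=plane("side",*w(422,400),80.2)
z=lambda x,y:((x+.5)/5+255-.5,(y+.5)/5+145-.5)
h=plane("side",*w(386,412),70); h0=plane("side",*z(163,408),70)
for k in[(325,370),(445,370),(440,450),(335,450)]: print(plane("side",*w(*k),70))
print(tip,h,h0,"world",h-tip,"tool",st()[2].T@(h-tip))
s=cv2.imread("pics/side0.png"); crop(s,262,200,312,245,15,"pics/s0h.png")
t=cv2.imread("pics/top0.png"); crop(t,270,243,292,265,24,"pics/t0h.png")
E
```

```text
[523.23937928 129.4979855   70.        ]
[540.63963555 126.03907898  70.        ]
[537.27211375 110.02597336  70.        ]
[522.21493007 113.02216393  70.        ]
[535.13020871 110.76305983  80.2       ] [530.73470683 119.20446935  70.        ] [530.97410156 121.66173319  70.        ] world [ -4.39550188   8.44140952 -10.2       ] tool [10.17681154 -8.24750721  4.79885018]
```

View pics/s0h.png

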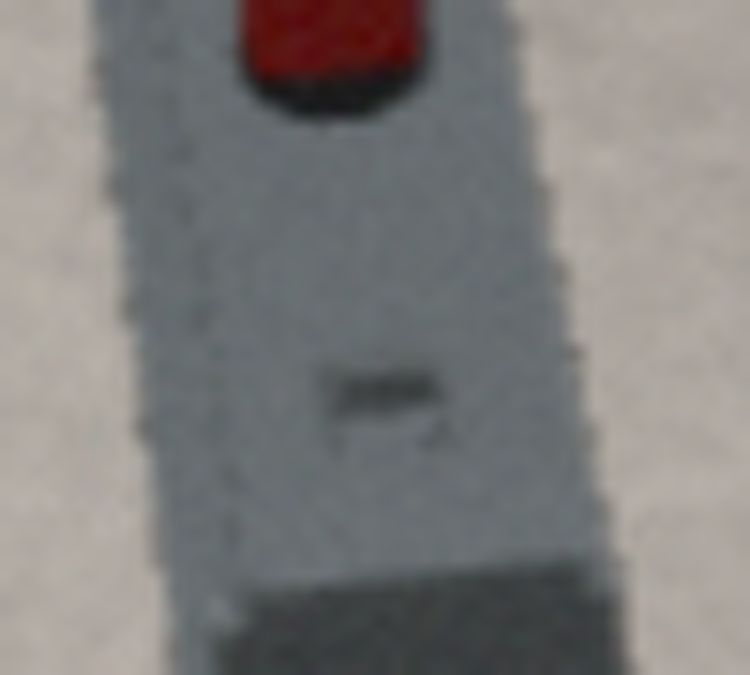

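View pics/t0h.png

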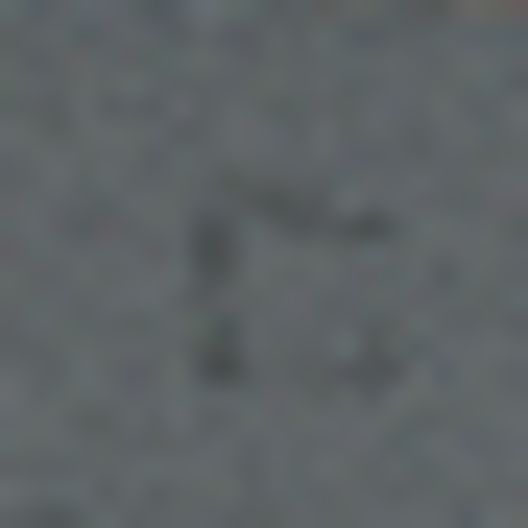

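Call:
servo_tool(
  steps="0 -6 3 -0.009 0 0 0; 0 -4 1.3 0 0 0 0; 2 0 0 0 0 0 0; 2 0 0 0 0 0 0; 0 0 0 0 0 0 0; 0 0 0 0 0 0 0; 0 0 0 0 0 0 0; 0 0 0 0 0 0 0",
)

```text
t: 34.05
eef_pos: [528.6, 122.5, 155.8]
tcp_rot: [2.706, 1.566, -0.472]
ft_force: [-0.5, -0.7, 0.0]
opening: 0.208
```

```bash
python3 - <<'E'
from h import *
rel([528.3,120.8,150],-3.18)
t,_=__import__("cell").read_camera("side"); cv2.imwrite("pics/side23.png",t); crop(t,262,200,312,245,15,"pics/s23.png")
t,_=__import__("cell").read_camera("top"); cv2.imwrite("pics/top23.png",t); crop(t,240,215,330,290,8,"pics/t23.png")
E
```

```text
t 34.05 pos [528.562  122.5362 155.8157] a 3.104911184068161 F [-0.5148 -0.6723  0.0219] M [-0.0536  0.1173  0.0449] open 0.20838739216939195 j [ 0.1073  0.4443  1.8304 -0.0032  0.8632  1.7168]
tool shift [5.8181 1.7337 0.2217] rot [ 0.0017 -0.0041 -0.0019] tilt 0.004466908558101121
```

View pics/s23.png

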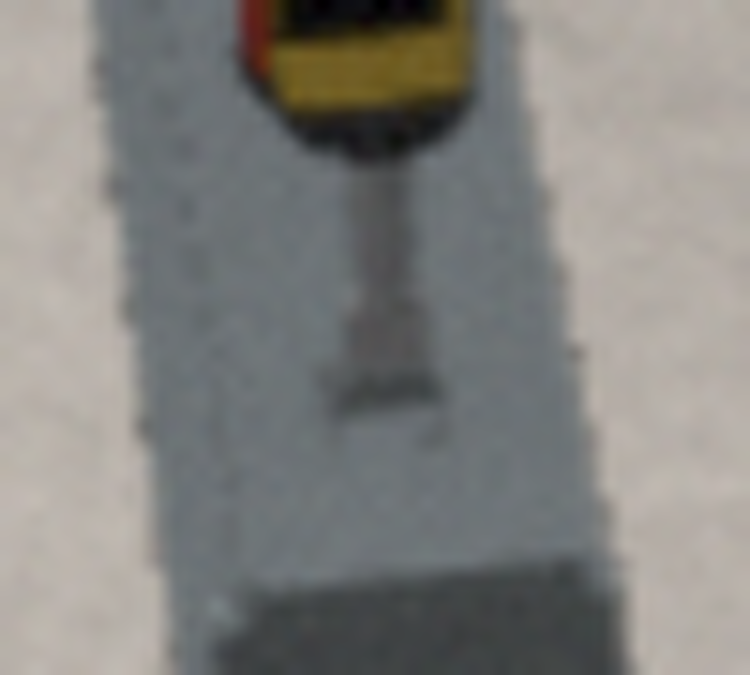

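View pics/t23.png

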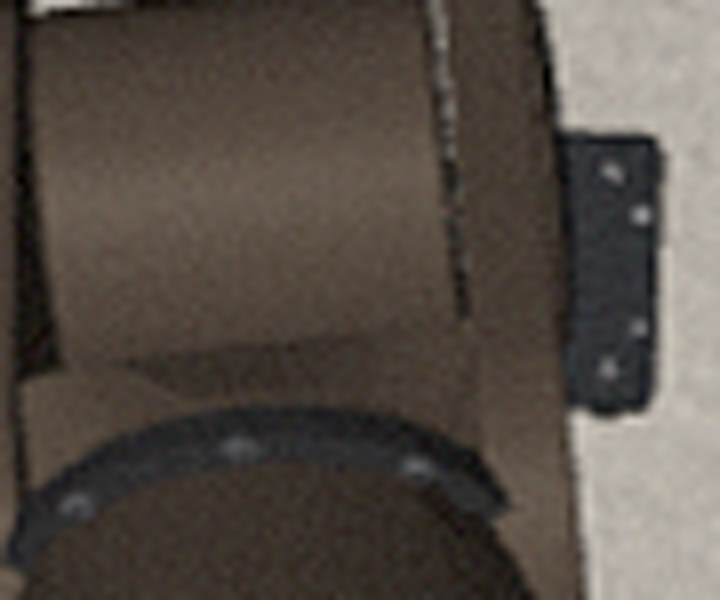

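Call:
servo_tool(
  steps="2 0 0 0 -0.004 -0.002 0; 3 0 0 0 0 0 0; 3 0 0 0 0 0 0; 3 0 0 0 0 0 0; 3 0 0 0 0 0 0; 3 0 0 0 0 0 0; 0 0 0 0 0 0 0; 0 0 0 0 0 0 0",
)

```text
t: 34.95
eef_pos: [528.4, 122.4, 136.8]
tcp_rot: [-0.12, 1.57, 2.984]
ft_force: [0.9, -0.1, 0.4]
opening: 0.209
```

```bash
python3 - <<'E'
from h import *
rel([528.3,122,94],-3.18)
t,_=__import__("cell").read_camera("side"); cv2.imwrite("pics/side24.png",t); crop(t,262,200,312,245,15,"pics/s24.png")
E
```

```text
t 34.95 pos [528.4162 122.3609 136.8484] a 3.10466833613456 F [ 0.9391 -0.108   0.4303] M [-0.0181  0.1996  0.0175] open 0.2091795264655441 j [0.1056 0.4712 1.8466 0.0004 0.825  1.7131]
tool shift [42.8484  0.3707  0.0556] rot [0.0015 0.0011 0.0001] tilt 0.001110669149089451
```

View pics/s24.png

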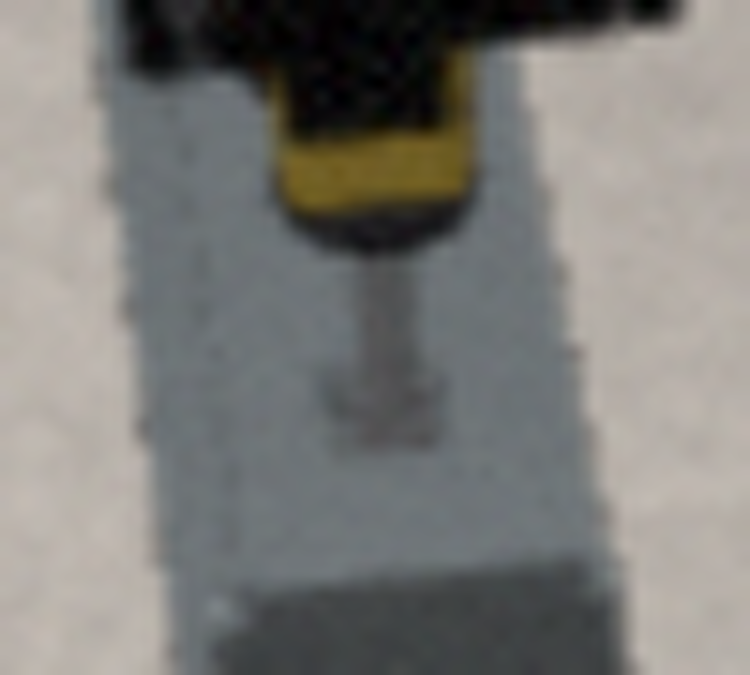

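Call:
servo_tool(
  steps="6 0 0 0 0 0 0; 6 0 0 0 0 0 0; 6 0 0 0 0 0 0; 6 0 0 0 0 0 0; 6 0 0 0 0 0 0; 5 0 0 0 0 0 0; 3 0 0 0 0 0 0; 0 0 0 0 0 0 0",
)

```text
t: 35.8
eef_pos: [528.2, 122.4, 95.1]
tcp_rot: [-0.028, 1.569, 3.076]
ft_force: [0.8, -0.7, -0.9]
opening: 0.206
```

```bash
python3 - <<'E'
from h import *
rel([528.3,122,93],-3.18)
t,_=__import__("cell").read_camera("side"); cv2.imwrite("pics/side25.png",t); crop(t,252,190,322,245,10,"pics/s25.png")
E
```

```text
t 35.8 pos [528.2119 122.3624  95.0608] a 3.1047015068917543 F [ 0.8376 -0.7183 -0.8947] M [-0.0464  0.1707 -0.0317] open 0.20625972674775583 j [0.1057 0.5316 1.8824 0.0004 0.7292 1.713 ]
tool shift [ 2.0606  0.3591 -0.1048] rot [0.0015 0.0017 0.    ] tilt 0.0016708437314163693
```

View pics/s25.png

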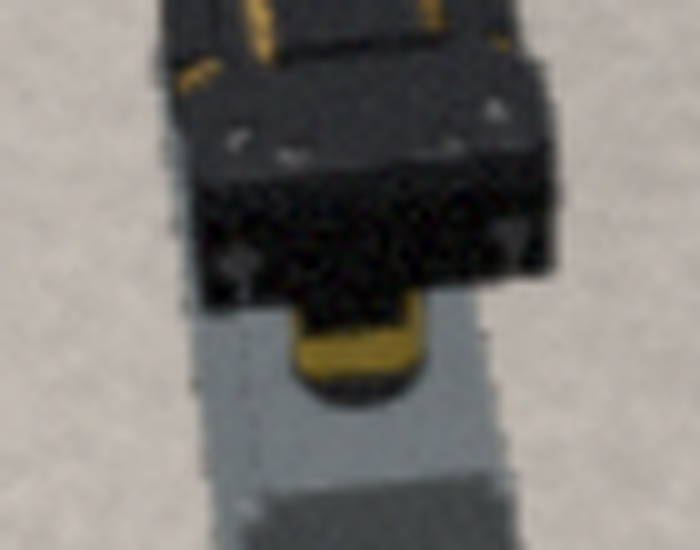

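Two millimetres remain to the collar. I'll lower until contact, then release and rise.

Call:
servo_tool(
  steps="0.6 0 0 0 0 0 0; 0.6 0 0 0 0 0 0; 0.5 0 0 0 0 0 0; 0.4 0 0 0 0 0 0; 0 0 0 0 0 0 0; 0 0 0 0 0 0 0; 0 0 0 0 0 0 0; 0 0 0 0 0 0 0",
)

```text
t: 36.65
eef_pos: [528.8, 122.5, 94.0]
tcp_rot: [-2.429, 1.57, 0.675]
ft_force: [-0.3, 0.1, -0.9]
opening: 0.209
```

```bash
python3 - <<'E'
from h import *
rel([528.3,122,93],-3.18)
E
```

```text
t 36.65 pos [528.795  122.4504  93.958 ] a 3.1047244684578845 F [-0.2522  0.1155 -0.9117] M [-0.0152  0.1914  0.0052] open 0.20944228076709753 j [0.1057 0.5333 1.8832 0.0004 0.7246 1.713 ]
tool shift [0.9577 0.4687 0.4784] rot [ 0.0015 -0.0004  0.0004] tilt 0.0005512577446229343
```

Call:
servo_tool(
  steps="0.6 0 0 0 0 0 0; 0.6 0 0 0 0 0 0; 0.4 0 0 0 0 0 0; 0 0 0 0 0 0 0; 0 0 0 0 0 0 0; 0 0 0 0 0 0 0; 0 0 0 0 0 0 0; 0 0 0 0 0 0 0",
)

```text
t: 37.45
eef_pos: [528.9, 122.5, 93.0]
tcp_rot: [-2.731, 1.57, 0.374]
ft_force: [-0.0, 0.3, 0.6]
opening: 0.208
```

```bash
python3 - <<'E'
from h import *
rel([528.3,122,93],-3.18)
E
```

```text
t 37.45 pos [528.8519 122.4593  93.0173] a 3.104735063878404 F [-0.0297  0.3128  0.6008] M [-0.0174  0.3388 -0.004 ] open 0.20805916766281063 j [0.1057 0.5346 1.8842 0.0004 0.7218 1.713 ]
tool shift [0.0165 0.4794 0.5346] rot [ 0.0015 -0.001   0.0004] tilt 0.0010840400083129988
```

Call:
servo_tool(
  steps="0 0 0 0 0 0 26; 0 0 0 0 0 0 34; 0 0 0 0 0 0 40; 0 0 0 0 0 0 40; 0 0 0 0 0 0 40; -5 0 0 0 0 0 40; -10 0 0 0 0 0 40; -20 0 0 0 0 0 40",
)

```text
t: 38.25
eef_pos: [528.0, 122.3, 127.9]
tcp_rot: [0.055, 1.568, -3.124]
ft_force: [0.5, -0.5, 0.2]
opening: 0.423
```

Call:
servo_tool(
  steps="-25 0 0 0 0 0 40; -25 0 0 0 0 0 40; -25 0 0 0 0 0 40; -20 0 0 0 0 0 40; 0 0 30 0 0 0 40; 0 0 40 0 0 0 40; 0 0 20 0 0 0 40; 0 0 0 0 0 0 40",
)

```text
t: 39.05
eef_pos: [436.0, 125.6, 235.8]
tcp_rot: [-2.942, 1.563, 0.162]
ft_force: [-0.8, 0.1, 0.2]
opening: 0.422
```

```bash
python3 - <<'E'
from h import *
rel([528.3,122,93],-3.18)
t,_=__import__("cell").read_camera("side"); cv2.imwrite("pics/side30.png",t)
t,_=__import__("cell").read_camera("top"); cv2.imwrite("pics/top30.png",t);crop(t,195,170,475,300,2.8,"pics/t30.png")
E
```

```text
t 39.05 pos [436.001  125.6272 235.845 ] a 3.104341004032554 F [-0.7741  0.0955  0.1852] M [-0.0091  0.2318  0.0034] open 0.4222029387697578 j [0.1347 0.2185 1.9341 0.0002 0.9816 1.7426]
tool shift [143.5195   0.4004 -91.3179] rot [ 0.0012 -0.0073  0.0015] tilt 0.00749705309842136
```

View pics/side30.png

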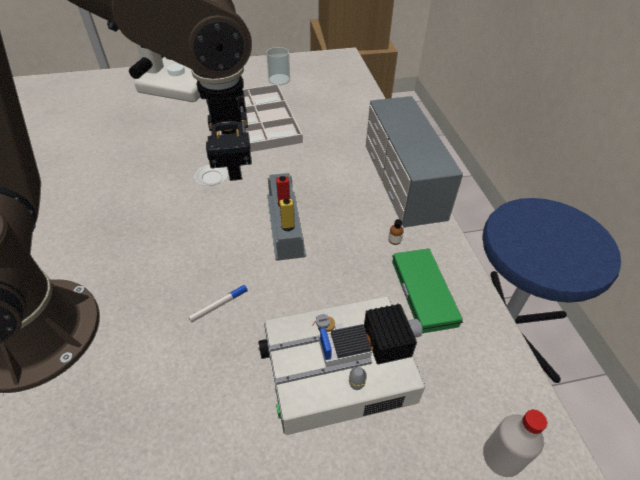

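View pics/t30.png

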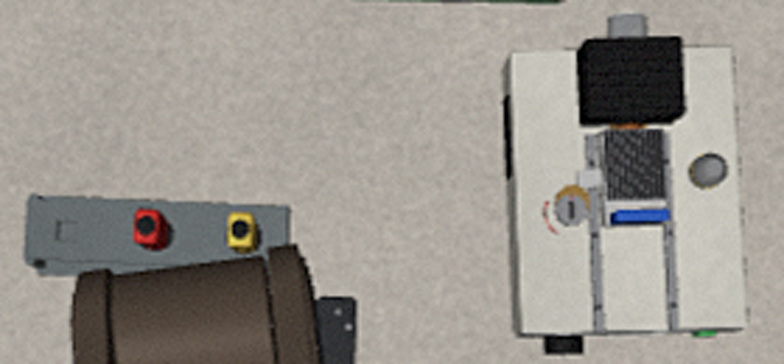

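The pictures show the yellow driver upright in the hole that was empty, the red one undisturbed, and the slot lying along the unit's x. I'll let the arm settle, then hand in.

Call:
servo_tool(
  steps="0 0 0 0 0 0 40; 0 0 0 0 0 0 40; 0 0 0 0 0 0 40; 0 0 0 0 0 0 40; 0 0 0 0 0 0 40; 0 0 0 0 0 0 40; 0 0 0 0 0 0 40; 0 0 0 0 0 0 40",
)

```text
t: 39.95
eef_pos: [441.5, 125.3, 235.2]
tcp_rot: [-2.96, 1.563, 0.143]
ft_force: [0.3, -0.4, 0.5]
opening: 0.421
```

```bash
python3 -c "
from cell import order,sensors
print(sensors.state()['t'],order.job_done())"
```

```text
the job is handed in; nothing more can be done
39.95 None
```

I did the whole job in the order asked and handed it in at 40 s of the 72 s allowed; the hand-in gave no verdict.

- **Lamp module:** I pushed it by its blue tab until the force rose from about 1 N to 4.9 N, which showed it had met the spring contacts. The last pictures show it drawn in against the port block.
- **Cam:** I turned it clockwise with the yellow driver. The wrist-joint torque peaked at about 0.066 N m, eased to 0.057, then climbed to 0.115 N m while the red dot on the cam stood still. I took that as the stop and backed off without forcing it.
- **Driver:** It stands upright in the stand's previously empty hole at -75 mm. The gripper had let go and moved clear before hand-in.
- **Everything else:** The red driver, objective and marker look untouched in the last pictures, and I saw no sign that anything else moved.

**Where checks disagreed:** With the driver lifted out, the top camera put the slot at 0.027 rad and the unit at about 0.03 rad, so they agree. The side camera's rougher reading was 0.08 to 0.10 rad. I trusted the top view and the torque. The two cameras also differed by 2–4 mm in absolute position, so I lined up the slot and the hole from the driver's position relative to them in the side pictures.

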